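# Spent coin cells into the child-resistant jar

## Task

Put all the spent coin cells lying on the worktop into the child-resistant jar: stand the jar between the vise's open jaws, fit the loose crank on the vise's square drive end and wind it clockwise until the jaws hold the jar tight, then push the cap down hard, turn it anticlockwise, lift it off and put every cell in. Put the cap back on, push it down and turn it clockwise until it locks, and leave the closed jar upright and clamped in the vise. Leave the transformers, the tweezers and the marker pen where they are.

Things in the scene. Friction and masses are not known exactly. Their poses are not given: they have to be found in the camera images.
- vise: fixed self-centring vise on a grey base plate (x -55..55, y -115..205, 22 mm high). Origin on the worktop under the middle of the jaws; its y runs along the screw to the gear head, z up. Gear head: block 64x64 mm centred at y=+170, top collar at z=70. Jaws 90 mm wide in x, 26 thick in y plus 6 mm rubber faces, tops at z=66; gap 92 mm between the faces when fully open
- vise_seat (a point): point on the flat bed of the vise (22 mm above the worktop), midway between the jaws: the jar's underside stands here, any two of its sides square to the jaws. The closing jaws push it to the middle in y
- vise_drive (a point): foot of the upright square drive end on the gear head, 70 mm above the worktop, on its turning axis: steel square 14x14 mm up to 16 mm, then tapering to 9x9 mm at its end 24 mm above the foot. The point turns with it; its x and y axes are square to its flats, z up
- vise_screw (a joint): turn of the square drive end in rad, growing clockwise from above; 0 to 1.5 at the start. Each jaw travels 6 mm a turn (0 = 92 mm gap), so the faces meet the 62 mm jar near 15.7 rad (2.5 turns). It turns with a few N at the handle and stays put (0.25 N m friction); past contact the grip grows by about 90 N and the handle load by about 2 N per rad: 1 to 1.5 rad more is tight
- vise_jaw_l: jaw on the gear head side, sliding along the vise's y. Origin: middle of its rubber face while that is not squeezed, 44 mm above the worktop
- vise_jaw_r: the other jaw, the mirror image; origin as there. The gap is the distance between the two jaw origins; it falls a little below 62 mm as the rubber is squeezed on the jar
- crank: loose dark steel crank lying flat, as it is used. Origin: centre of the boss's underside. Boss 30x30 mm, 28 high, with a 16.5 mm square hole right through, sides along x and y; arm along +x, 18 wide, 12 thick, to x=79; fits in any of four ways (yaw = drive end's yaw + k x 90 deg), boss resting on the collar. 0.27 kg
- crank_handle_mid (a point): middle of the crank's upright black handle, a sleeve that spins freely on its pin: 22 mm across, from 14 to 51 mm above the crank's underside, 60 mm out from the boss's axis. The point is 34 mm above the underside
- jar: square white plastic jar, 62x62 mm, shoulder at 76 mm, rim at 100, mouth 40 mm across, open inside (56x56 mm); 0.25 kg empty. Origin: centre of its underside, sides along x and y. Two lugs at +x and -x on its neck, with two small pips on the shoulder below them. With its cap locked on it can be carried by the cap
- cap: grey ribbed cap, 66 mm across, 31 high, with a straight ridge on top along its x axis; two lugs inside at +x and -x. Origin: centre of its lower edge. Locked: origin 86.5 mm above the jar's underside, cap x along jar x (either way round). Can be set down on its lower edge
- cap_top (a point): centre of the cap's top, 29.5 mm above its origin. To open: push down 5 to 7 mm (spring: 9 N at first, 1.3 N more per mm; hard end at 8.5 mm), turn anticlockwise from above by 60 to 120 deg while pushing, lift. To close: set on 60 to 120 deg anticlockwise of locked, push 5 to 7 mm, turn clockwise to the stop, let it rise
- cell_0: a spent coin cell lying flat on the worktop: plain steel disc 24.5 mm across, 7.7 mm thick, 11 g. Origin: centre of its underside. May be absent (None from the start; two to four cells are there)
- cell_1: a spent coin cell lying flat on the worktop: plain steel disc 24.5 mm across, 7.7 mm thick, 11 g. Origin: centre of its underside. May be absent (None from the start; two to four cells are there)
- cell_2: a spent coin cell lying flat on the worktop: plain steel disc 24.5 mm across, 7.7 mm thick, 11 g. Origin: centre of its underside. May be absent (None from the start; two to four cells are there)
- cell_3: a spent coin cell lying flat on the worktop: plain steel disc 24.5 mm across, 7.7 mm thick, 11 g. Origin: centre of its underside. May be absent (None from the start; two to four cells are there)
- transformer_m: a bystander, to be left alone: yellow taped transformer, 29x65x29 mm, origin under its centre
- transformer_s: a bystander, to be left alone: yellow taped transformer, 31x43x29 mm, origin under its centre
- tweezers: a bystander, to be left alone: steel tweezers lying flat, 124 mm long, origin under the middle
- marker_pen: a bystander, to be left alone: white and blue marker pen lying flat, 135 mm long, origin under the middle

How it is judged:
By the outcome, as a careful person would: the job done as asked, in the order asked, and still so for the second after the job is handed in, with the robot touching nothing.
Of cell_0, cell_1, cell_2, cell_3 only 2 to 4 are there at a start; the rules pass over those that are not, and their reading is None.
At some moment in a run one of cell_0, cell_1, cell_2, cell_3 may be knocked a few centimetres aside while the robot is not near it.
It also fails if it takes over 210 s, if anything falls off the work surface, if the arm or the gripper's body presses on something with over 40 N, if the wrist force passes 120 N, or if a joint passes its speed limit or range.

## Robot

A 7-joint arm with a two-finger parallel gripper is mounted at the origin on a cart in front of the work surface, level with it; the furniture and walls round the work are solid. World frame = base frame: x ahead of the robot, y to its left, z up, the work surface at z = 0. Lengths are in m, angles in rad, forces in N, time in s.
With the tool pointing down it reaches from about 0.4 to 0.85 m from the base axis. Payload 10.4 kg.
Tool frame: the origin (TCP) lies on the centre line of the jaws, within the pads' length; the fingertips stand manip.tcp_to_tips ahead of it and the grasp point (between the pads) lies 3 mm ahead of it (manip.tcp_to_tips is the distance from the TCP to the fingertips, in m); z points along the fingers, y is the direction in which the jaws open and shut (so a half turn about z gives the same grasp; the last joint's range is limited). The gripper opens to 85 mm and grips with 20 to 120 N. Pads are 22 mm wide; open, the fingers measure 114 mm over their backs; the gripper's body (76 mm by 85 mm) begins 54 mm behind the grasp point. The pads swing forward as they close: fully open they stand 13 mm farther back than shut.
Start: joints at [-1.181, 0.332, -0.065, 1.46, 0.022, 1.35, -0.088], TCP at [0.251, 0.573, 0.227] pointing down, gripper open.
Joint ranges: [-2.6, 2.6], [-0.5, 2.12], [-1.47, 1.34], [0.16, 2.42], [-1.27, 4.41], [0.06, 2.06], [-2.6, 2.6]. Speed limits (rad/s): [2.22, 2.22, 2.79, 2.79, 3.14, 3.14, 3.14].

## Interface

Orientations are given as a 3x3 rotation matrix whose columns are the frame's x, y, z axes.
In Python, from rig import sensors, eyes, manip gives the robot as it stands. The module is installed in compiled form; this text tells all that it offers.
- The arm moves only by the tool send_rows, never from a script. Its argument "steps" is one flat list of numbers, 7 for each row, row after row: the shift along the tool's x, y, z in m, then the turn, a rotation vector about the tool's x, y, z in rad, then the finger opening in m, from 0 to 0.0854. In form: [tx, ty, tz, rx, ry, rz, claw, tx, ty, tz, rx, ry, rz, claw, ...]. A call has 1 to 8 rows; each row is the pose to reach, as a shift and turn from the pose commanded when the call began, along the tool's axes at that moment; what a row does not reach only later rows make up. A row lasts 1/8 s, in which the tool goes at most 62.5 mm and 10.7 degrees, less where a joint would pass 70% of its speed; a pose out of reach is approached as far as the arm can. A call with a gripper value outside its range is refused whole. The fingers move at their own pace and stop on an object; "grip_force" is the grip in N (left out, the last holds). Time passes only in rows, so rows that repeat a pose let the fingers close. It gives the time, the measured TCP pose, the force and the opening at its end, in the units of the state.
- sensors.get_obs(): the state, without advancing time (a new reading comes with each control period).
- eyes.read_camera(name): name is "scene" or "top" or "wrist"; returns (picture, depth): 384x512x3 uint8, red, green, blue; 384x512 float32, m along the optical axis (not along the pixel's ray), 0 where there is no reading.
- eyes.get_calibration(name): a dict with "fovy" (degrees; the focal length in pixels is half the picture's height over the tangent of half this angle, whatever the lens; pixels are square), "cx", "cy" (the principal point, pixels), "extrinsics" (4x4, takes a point from camera to world coordinates); the wrist camera has in their place "hand_eye" (4x4, takes a point from camera to tool coordinates, whose origin is the TCP and whose axes are the flange's). Camera axes: x right, y down, z forward; pixel columns grow to the right and rows downward; lengths in m; the calibration is good to about 2 mm. A picture is of the moment at which its call begins: read the wrist's pose just before it. get_calibration takes no time and is no camera call.
- manip.finish_job(): hands the job in, once; it reports no verdict.
Trained networks look in the newest picture that a camera, given by its name, has taken for a name from the list of things; names that differ only in an ending like _2 or _b are one class to them, and where a whole thing is asked for, a point or a joint stands for the part that bears it (a point fixed in the world has none). Each returns a list of dicts, best first, with "confidence" (0 to 1); they miss things now and then, are a little off and sometimes report something else, mostly with a low value. They report only what shows in the picture. A call takes as long as a camera call.
- eyes.recognise(camera, target): "at" ([x, y, z] in m, in world coordinates, good to about 4 mm: the middle of the surface that is visible of it).
- eyes.mark_of(camera, target): "at" ([x, y, z] in m, in world coordinates, good to about 4 mm: a listed point, or the origin of a listed thing).
The state is a dict: "time": time; "qpos": joint angles; "qvel": joint speeds; "joint_torque": joint torques, N m; "ee_pos": TCP position; "tool_rot": TCP orientation; "ft_force": force on the tool from outside, world axes, zero at the start; "ft_torque": the same for the moment, N m; "gripper_width": finger opening in m.
Only numpy, scipy, OpenCV 4.12 (cv2) and the standard library are available. Lean on these libraries where they do the work, as an engineer would, in place of code of your own. Each camera call takes 0.05 s, during which the arm holds its last target. There are 200 camera calls.

## Working session

There is one attempt and no reset: what is moved stays moved. The work goes in short steps, Python scripts to look and compute and a tool call to move; the robot and the scene stay as the last step left them, time stands still between calls to the robot, and variables do not carry over. Pictures are saved under pics/ and viewed, about 12 in all and at most 16, crops included, and the job is handed in when it is done.

Besides the shell and the picture viewer there is one more tool, called after "Request:" as name(argument=value, ...), one argument or row to a line, values as JSON. send_rows: Moves the arm, as the interface text tells. Its arguments: {"type":"object","properties":{"steps":{"type":"array"},"grip_force":{"type":"number"}},"required":["steps"]}

```bash
mkdir -p pics
cat > h.py <<'E'
import numpy as np, cv2
from rig import sensors, eyes, manip
np.set_printoptions(precision=4,suppress=True)
def K(n):
    c=eyes.get_calibration(n); f=192/np.tan(np.radians(c['fovy'])/2); return f,c['cx'],c['cy'],c
def T():
    o=sensors.get_obs(); M=np.eye(4); M[:3,:3]=o['tool_rot']; M[:3,3]=o['ee_pos']; return M
def cam(n):
    M=T(); p,d=eyes.read_camera(n); f,cx,cy,c=K(n)
    E=np.array(c['extrinsics']) if 'extrinsics' in c else M@np.array(c['hand_eye'])
    v,u=np.mgrid[:384,:512]
    P=np.stack([(u-cx)/f*d,(v-cy)/f*d,d],-1)@E[:3,:3].T+E[:3,3]
    P[d==0]=np.nan
    return p,P,E
def save(p,name,s=1.5):
    cv2.imwrite('pics/'+name,cv2.cvtColor(cv2.resize(p,None,fx=s,fy=s),cv2.COLOR_RGB2BGR))
def st():
    o=sensors.get_obs(); print('t',o['time'],'pos',o['ee_pos'],'F',o['ft_force'],'w',o['gripper_width']); print(np.array(o['tool_rot'])); return o
E
python3 - <<'E'
from h import *
o=st(); print(manip.tcp_to_tips, o['qpos'])
for n in ['top','scene','wrist']:
    p,P,E=cam(n); save(p,n+'0.png'); np.savez(n+'0.npz',p=p,P=P); print(n,K(n)[:3],E)
    if n=='wrist':continue
    for t in ['vise_seat','vise_drive','crank','crank_handle_mid','jar','cap_top','cell_0','transformer_m','transformer_s','tweezers','marker_pen','vise_jaw_l','vise_jaw_r']:
        r=eyes.mark_of(n,t); print(t,[(np.round(x['at'],3).tolist(),round(x['confidence'],2)) for x in r[:6]])
E
```

```text
t 0.0 pos [0.2506 0.5722 0.2258] F [-0.6409 -0.5247  0.3054] w 0.08580733186147005
[[-0.916   0.4012 -0.0005]
 [ 0.4012  0.916  -0.0013]
 [-0.0001 -0.0014 -1.    ]]
0.022 [-1.1806  0.3329 -0.0647  1.4609  0.0216  1.3499 -0.0885]
top (np.float64(442.7847457658472), 252.77221847240395, 186.29324844561415) [[-0.015  -0.9914  0.13    0.3592]
 [-0.9998  0.0166  0.011   0.01  ]
 [-0.0131 -0.1299 -0.9914  1.4427]
 [ 0.      0.      0.      1.    ]]
vise_seat [([0.587, 0.126, 0.023], 0.9)]
vise_drive [([0.583, 0.298, 0.076], 0.5), ([0.629, -0.334, -0.001], 0.49)]
crank [([0.415, 0.36, -0.002], 0.63), ([0.578, 0.299, 0.072], 0.29)]
crank_handle_mid [([0.36, 0.39, 0.035], 0.71)]
jar [([0.501, -0.225, 0.001], 0.47)]
cap_top [([0.503, -0.226, 0.114], 0.58)]
cell_0 [([0.627, -0.334, -0.004], 0.6), ([0.434, -0.339, -0.001], 0.58), ([0.44, -0.109, 0.001], 0.43)]
transformer_m [([0.683, 0.208, 0.004], 0.66), ([0.373, -0.203, 0.001], 0.65), ([0.687, 0.3, -0.003], 0.51), ([0.409, 0.362, 0.001], 0.19)]
transformer_s [([0.683, 0.208, 0.004], 0.66), ([0.373, -0.203, 0.001], 0.65), ([0.687, 0.3, -0.003], 
[... 1046 characters left out ...]
.212, -0.0], 0.42)]
transformer_s [([0.684, 0.303, 0.003], 0.44), ([0.684, 0.212, -0.0], 0.42)]
tweezers [([0.378, -0.204, -0.0], 0.6), ([0.501, -0.226, 0.086], 0.6), ([0.687, 0.302, 0.001], 0.41), ([0.376, 0.239, -0.002], 0.4)]
marker_pen [([0.379, 0.24, -0.001], 0.72)]
vise_jaw_l [([0.588, 0.085, 0.042], 0.92), ([0.587, 0.173, 0.044], 0.59), ([0.684, 0.301, 0.002], 0.54)]
vise_jaw_r [([0.588, 0.085, 0.042], 0.92), ([0.587, 0.173, 0.044], 0.59), ([0.684, 0.301, 0.002], 0.54)]
wrist (np.float64(324.35057221720785), 255.88657554068908, 188.0721574643489) [[ 0.4009  0.8661  0.2987  0.1728]
 [ 0.9161 -0.379  -0.1307  0.6068]
 [ 0.      0.326  -0.9454  0.3746]
 [ 0.      0.      0.      1.    ]]
```

View pics/top0.png

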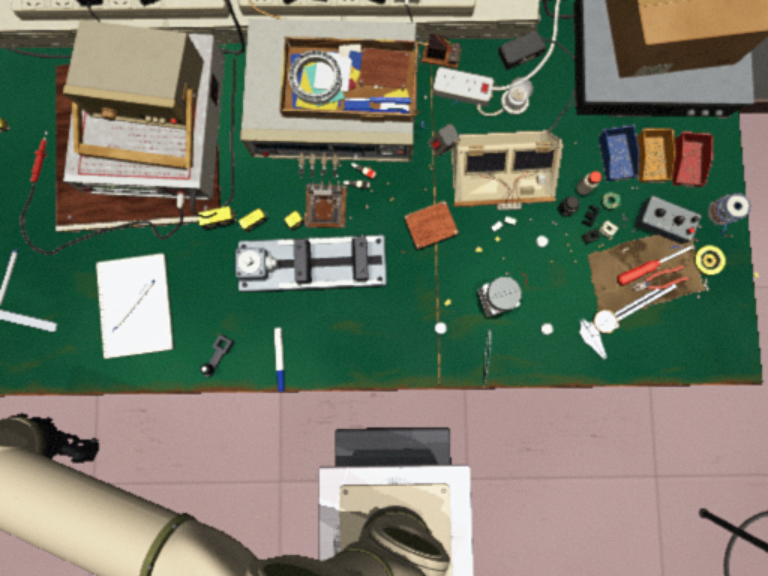

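View pics/scene0.png

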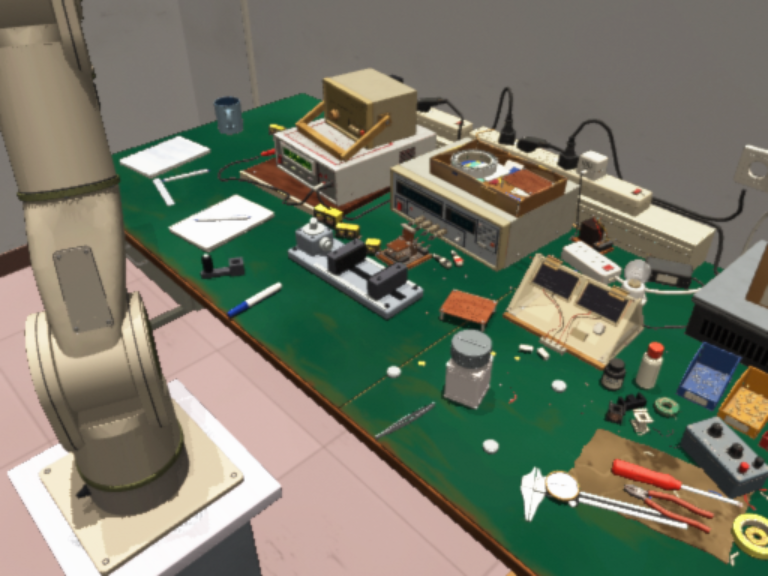

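The top view (768×576) shows the jar at (500,295), three cells at (440,328), (547,328) and (542,240), and the crank at (217,355). The vise drive is at (252,262), and the jaws are at (302,260) and (361,258). The scene view agrees with this.

```bash
cat >> h.py <<'E'
def Ry(a):
    a=np.radians(a); c,s=np.cos(a),np.sin(a)
    return np.array([[-s,c,0],[c,s,0],[0,0,-1.]])
def plan(*wps,M=None):
    "wps: (x,y,z,a deg of tool y); delta from start for each, chained as separate calls"
    from scipy.spatial.transform import Rotation as Ro
    M=T() if M is None else M
    for w in wps:
        R=Ry(w[3]); d=M[:3,:3].T@(np.array(w[:3])-M[:3,3]); r=Ro.from_matrix(M[:3,:3].T@R).as_rotvec()
        print(w,'->',np.round(d,4).tolist(),np.round(r,3).tolist()); M=np.eye(4); M[:3,:3]=R; M[:3,3]=w[:3]
E
python3 - <<'E'
from h import *
plan((0.5,0.2,0.30,30),(0.503,-0.22,0.26,0))
for n in ['top','scene']:
    P=np.load(n+'0.npz')['P']
    def sel(x0,x1,y0,y1,z0,z1):
        m=(P[...,0]>x0)&(P[...,0]<x1)&(P[...,1]>y0)&(P[...,1]<y1)&(P[...,2]>z0)&(P[...,2]<z1); return P[m]
    for nm,b in dict(cap=(.45,.56,-.28,-.17,.105,.13),base=(.5,.68,0,.35,.015,.03),jaws=(.5,.66,.03,.24,.06,.075),gear=(.5,.66,.25,.35,.06,.09),drive=(.54,.62,.26,.34,.085,.11),boss=(.38,.45,.32,.4,.02,.035),handle=(.33,.45,.32,.42,.04,.06)).items():
        q=sel(*b)
        if len(q)<4: print(n,nm,len(q)); continue
        r=cv2.minAreaRect((q[:,:2]*1000).astype(np.float32)); print(n,nm,len(q),np.median(q,0),r)
E
```

```text
(0.5, 0.2, 0.3, 30) -> [-0.3778, -0.2412, -0.0734] [0.0, -0.0, 0.634]
(0.503, -0.22, 0.26, 0) -> [-0.3652, -0.2074, 0.04] [0.0, 0.0, 0.524]
top cap 390 [ 0.5016 -0.223   0.118 ] ((501.48529052734375, -222.7212371826172), (64.37007904052734, 63.75242614746094), 85.46363830566406)
top base 2257 [0.5842 0.1514 0.0234] ((603.6695556640625, 173.0872039794922), (153.9901580810547, 317.379638671875), 0.2939862906932831)
top jaws 559 [0.5855 0.1722 0.067 ] ((585.6917724609375, 128.1804656982422), (89.36932373046875, 152.74221801757812), 0.9938791990280151)
top gear 377 [0.5792 0.294  0.0687] ((581.3297729492188, 291.487548828125), (64.3592758178711, 73.53569793701172), 0.7082177400588989)
top drive 20 [0.5808 0.2973 0.0931] ((581.0955810546875, 298.2519226074219), (11.796213150024414, 12.877625465393066), 31.22199058532715)
top boss 76 [0.413  0.3628 0.0287] ((412.6481018066406, 364.0198669433594), (31.43081283569336, 30.511642456054688), 60.58731460571289)
top handle 44 [0.3597 0.391  0.0515] ((359.6982116699219, 392.040283203125), (19.739835739135742, 18.7581844329834), 88.19123840332031)

[... 277 characters left out ...]
852)
scene jaws 387 [0.5852 0.0798 0.0659] ((587.1214599609375, 124.84088134765625), (92.28814697265625, 155.74305725097656), 1.0814443826675415)
scene gear 206 [0.5753 0.2864 0.0681] ((581.4249877929688, 287.612060546875), (64.69818115234375, 70.06107330322266), 77.2005844116211)
scene drive 17 [0.5817 0.2945 0.0914] ((582.9722900390625, 293.243896484375), (12.243746757507324, 13.42236042022705), 11.496428489685059)
scene boss 59 [0.412  0.3566 0.0274] ((413.09075927734375, 360.2767333984375), (33.030696868896484, 29.440011978149414), 59.687007904052734)
scene handle 36 [0.3587 0.3862 0.0488] ((358.5502624511719, 387.53045654296875), (16.67536163330078, 22.208547592163086), 39.678955078125)
```

Request:
send_rows(
  steps=[-0.378, -0.241, -0.073, 0, 0, 0.634, 0.085, -0.378, -0.241, -0.073, 0, 0, 0.634, 0.085, -0.378, -0.241, -0.073, 0, 0, 0.634, 0.085, -0.378, -0.241, -0.073, 0, 0, 0.634, 0.085, -0.378, -0.241, -0.073, 0, 0, 0.634, 0.085, -0.378, -0.241, -0.073, 0, 0, 0.634, 0.085, -0.378, -0.241, -0.073, 0, 0, 0.634, 0.085, -0.378, -0.241, -0.073, 0, 0, 0.634, 0.085],
)

```text
time: 2.45
ee_pos: [0.5025, 0.1959, 0.3006]
tool_rot: [[-0.495, 0.869, 0.002], [0.869, 0.495, -0.0], [-0.001, 0.002, -1.0]]
ft_force: [0.0, 0.0, 0.6]
gripper_width: 0.0848
```

Request:
send_rows(
  steps=[-0.365, -0.207, 0.04, 0, 0, 0.524, 0.085, -0.365, -0.207, 0.04, 0, 0, 0.524, 0.085, -0.365, -0.207, 0.04, 0, 0, 0.524, 0.085, -0.365, -0.207, 0.04, 0, 0, 0.524, 0.085, -0.365, -0.207, 0.04, 0, 0, 0.524, 0.085, -0.365, -0.207, 0.04, 0, 0, 0.524, 0.085, -0.365, -0.207, 0.04, 0, 0, 0.524, 0.085, -0.365, -0.207, 0.04, 0, 0, 0.524, 0.085],
)

```text
time: 3.45
ee_pos: [0.5027, -0.2227, 0.2592]
tool_rot: [[0.005, 1.0, -0.001], [1.0, -0.005, -0.001], [-0.001, -0.001, -1.0]]
ft_force: [0.4, 0.6, 0.1]
gripper_width: 0.0851
```

Run:
```python
from h import *
o=st(); print(o['qpos'])
p,P,E=cam('wrist'); save(p,'w1.png'); np.savez('w1.npz',p=p,P=P)
for t in ['jar','cap_top','cap']:
    r=eyes.mark_of('wrist',t); print(t,[(np.round(x['at'],3).tolist(),round(x['confidence'],2)) for x in r[:3]])
m=(P[...,2]>.108)&(P[...,2]<.13)&(np.hypot(P[...,0]-.502,P[...,1]+.226)<.06)
q=P[m]; print(len(q),q.mean(0),(np.nanmin(q,0)+np.nanmax(q,0))/2); print('z hist',np.histogram(q[:,2],11,(.108,.13)))
print('tip px depth?')
```

```text
t 3.45 pos [ 0.5027 -0.2227  0.2592] F [0.4424 0.6404 0.0933] w 0.08511464621673222
[[ 0.0053  1.     -0.0009]
 [ 1.     -0.0053 -0.0012]
 [-0.0012 -0.0009 -1.    ]]
[-0.2953  0.1631  0.7118  1.6459 -0.1069  1.3732  0.4258]
jar [([0.502, -0.225, 0.002], 0.81)]
cap_top [([0.504, -0.224, 0.119], 0.95)]
cap [([0.508, -0.225, 0.086], 0.96)]
3777 [ 0.5013 -0.2249  0.1171] [ 0.5014 -0.2265  0.1146]
z hist (array([  45,   34,   26,  217, 2850,  593,   12,    0,    0,    0,    0]), array([0.108, 0.11 , 0.112, 0.114, 0.116, 0.118, 0.12 , 0.122, 0.124,
       0.126, 0.128, 0.13 ]))
tip px depth?
```

View pics/w1.png

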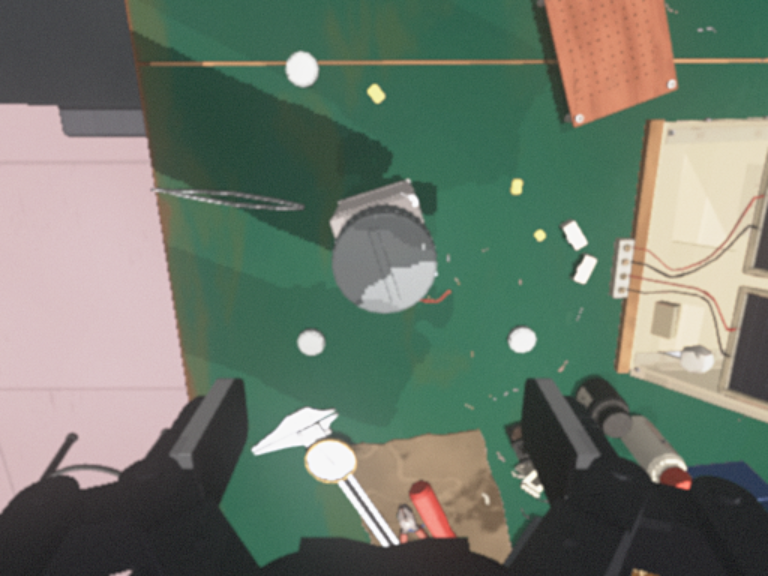

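The wrist view (768×576) shows the cap at (385,260), with its ridge running (370,228)–(402,300), about 114° in the world. The jar's shoulder edge runs (333,215)–(408,182), about 24°. I'll grip the cap at 24°.

Run:
```python
from h import *
plan((.502,-.2255,.16,24),(.502,-.2255,.105,24),(.502,-.2255,.225,24),(.55,0,.225,10),(.5865,.1265,.225,1.2),(.5865,.1265,.132,1.2))
```

```text
(0.502, -0.2255, 0.16, 24) -> [-0.0079, -0.0023, 0.0995] [0.0, -0.001, -0.416]
(0.502, -0.2255, 0.105, 24) -> [0.0, 0.0, 0.055] [0.0, 0.0, 0.0]
(0.502, -0.2255, 0.225, 24) -> [0.0, 0.0, -0.12] [0.0, 0.0, 0.0]
(0.55, 0, 0.225, 10) -> [0.1865, 0.1356, 0.0] [0.0, 0.0, 0.244]
(0.5865, 0.1265, 0.225, 1.2) -> [0.1182, 0.0579, 0.0] [0.0, 0.0, 0.154]
(0.5865, 0.1265, 0.132, 1.2) -> [0.0, 0.0, 0.093] [0.0, 0.0, 0.0]
```

Request:
send_rows(
  steps=[-0.008, -0.0023, 0.05, 0, 0, -0.2, 0.085, -0.008, -0.0023, 0.0995, 0, 0, -0.416, 0.085, -0.008, -0.0023, 0.0995, 0, 0, -0.416, 0.085, -0.008, -0.0023, 0.0995, 0, 0, -0.416, 0.085],
)

```text
time: 4.15
ee_pos: [0.5018, -0.2261, 0.16]
tool_rot: [[-0.406, 0.914, -0.0], [0.914, 0.406, 0.001], [0.001, 0.0, -1.0]]
ft_force: [0.5, 0.2, 0.3]
gripper_width: 0.0852
```

Request:
send_rows(
  steps=[0, 0, 0.025, 0, 0, 0, 0.085, 0, 0, 0.045, 0, 0, 0, 0.085, 0, 0, 0.055, 0, 0, 0, 0.085, 0, 0, 0.055, 0, 0, 0, 0.085],
)

```text
time: 4.65
ee_pos: [0.5016, -0.227, 0.1052]
tool_rot: [[-0.404, 0.915, -0.0], [0.915, 0.404, 0.0], [0.0, 0.0, -1.0]]
ft_force: [-0.0, -0.2, -0.4]
gripper_width: 0.0851
```

Request:
send_rows(
  steps=[0, 0, 0, 0, 0, 0, 0.05, 0, 0, 0, 0, 0, 0, 0.05, 0, 0, 0, 0, 0, 0, 0.05, 0, 0, 0, 0, 0, 0, 0.05, 0, 0, 0, 0, 0, 0, 0.05],
  grip_force=60,
)

```text
time: 5.28
ee_pos: [0.5022, -0.2281, 0.1069]
tool_rot: [[-0.404, 0.915, 0.002], [0.915, 0.404, -0.0], [-0.001, 0.002, -1.0]]
ft_force: [-3.8, 1.3, 11.0]
gripper_width: 0.0501
```

The fingers closed to 50 mm, which is less than the 66 mm cap. I'll look before moving anything.

Run:
```python
from h import *
st()
p,P,E=cam('wrist'); a=p
p2,P2,E2=cam('scene'); c=cv2.resize(p2[185:320,250:400],None,fx=3,fy=3)[:384,:450]
c=np.pad(c,((0,384-c.shape[0]),(0,0),(0,0)))
save(np.hstack([a[:, 60:400],c]),'j1.png',1)
```

```text
t 5.275 pos [ 0.5022 -0.2281  0.1069] F [-3.8203  1.2838 11.0297] w 0.05007476989741872
[[-0.4037  0.9149  0.0024]
 [ 0.9149  0.4037 -0.0003]
 [-0.0013  0.002  -1.    ]]
```

View pics/j1.png

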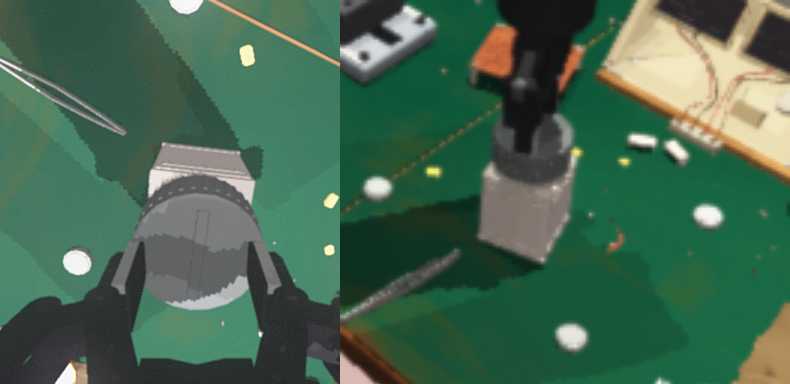

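The cap does appear to be between the pads in the picture. I'll measure the pads by depth in the tool frame.

Run:
```python
from h import *
M=T(); p,P,E=cam('wrist'); Q=(P-M[:3,3])@M[:3,:3]
for (u,v) in [(205,240),(200,245),(195,255),(185,275),(180,285),(318,240),(322,250),(328,262),(335,280),(262,190),(262,300),(262,250),(200,250),(325,250)]:
    print((u,v),p[v,u],np.round(Q[v,u]*1000,1))
m=(P[...,2]>.1)&(P[...,2]<.13)&(p.min(-1)>75)
q=P[m]; print(len(q),q.mean(0),np.nanmin(q,0),np.nanmax(q,0)); q=Q[m]*1000; print(np.percentile(q,[1,50,99],axis=0))
```

```text
(205, 240) [ 97 100 100] [ 10.2 -25.1  -8.2]
(200, 245) [45 47 47] [ 11.8 -26.2 -16. ]
(195, 255) [58 59 58] [ 11.6 -27.  -24.5]
(185, 275) [114 114 114] [ 11.6 -28.2 -39.5]
(180, 285) [131 131 131] [ 11.8 -28.7 -46.2]
(318, 240) [120 122 123] [10.3 29.3 -8.5]
(322, 250) [119 118 119] [ 11.6  28.9 -20.3]
(328, 262) [124 123 122] [ 12.1  29.3 -30.8]
(335, 280) [112 112 112] [ 12.   29.3 -43.4]
(262, 190) [92 93 93] [33.8  2.3 -2.7]
(262, 300) [196 198 202] [-24.    2.6  -8.9]
(262, 250) [96 96 97] [  5.9   2.3 -10.2]
(200, 250) [40 43 45] [ 10.6 -25.9 -18.4]
(325, 250) [122 121 121] [ 12.1  30.  -21.1]
12481 [ 0.4992 -0.2222  0.1149] [ 0.4677 -0.2595  0.1   ] [ 0.5332 -0.193   0.13  ]
[[-28.0781 -29.6913 -18.4693]
 [  9.2347  -0.1016  -8.3693]
 [ 34.0356  29.034    4.6616]]
```

Run:
```python
from h import *
M=np.eye(4); M[:3,:3]=[[.0053,1,-.0009],[1,-.0053,-.0012],[-.0012,-.0009,-1]]; M[:3,3]=[.5027,-.2227,.2592]
d=np.load('w1.npz'); Q=((d['P']-M[:3,3])@M[:3,:3])*1000; p=d['p']
m=(np.abs(Q[...,0])<25)&(np.abs(Q[...,1])<75)&(Q[...,2]<60)&(Q[...,2]>-60)
print(m.sum())
for s in (-1,1):
    q=Q[m&(Q[...,1]*s>0)]; print('z max',np.percentile(q[:,2],[90,97,99,100])); t=q[q[:,2]>np.percentile(q[:,2],95)]; print(t.mean(0),t.min(0),t.max(0))
# now
M=T(); p,P,E=cam('wrist'); Q=((P-M[:3,3])@M[:3,:3])*1000
for v in (225,232,236,240,245,250):
    print(v,[(u,*np.round(Q[v,u],0).astype(int)) for u in range(190,215,4)])
```

```text
6370
z max [-26.1821 -22.0827 -19.649  -18.0931]
[  1.895  -43.973  -21.3469] [-10.2822 -50.37   -23.6809] [ 11.7573 -43.0806 -18.0931]
z max [-26.37   -21.9622 -19.73   -17.1072]
[  2.127   41.847  -21.3183] [-10.3207  41.0239 -23.5851] [ 11.6344  48.1342 -17.1072]
225 [(190, np.int64(-37), np.int64(-58), np.int64(107)), (194, np.int64(-37), np.int64(-54), np.int64(106)), (198, np.int64(18), np.int64(-28), np.int64(-8)), (202, np.int64(19), np.int64(-26), np.int64(-9)), (206, np.int64(19), np.int64(-24), np.int64(-10)), (210, np.int64(18), np.int64(-22), np.int64(-8)), (214, np.int64(18), np.int64(-20), np.int64(-8))]
232 [(190, np.int64(-43), np.int64(-58), np.int64(107)), (194, np.int64(14), np.int64(-31), np.int64(-6)), (198, np.int64(14), np.int64(-28), np.int64(-7)), (202, np.int64(14), np.int64(-26), np.int64(-8)), (206, np.int64(14), np.int64(-24), np.int64(-8)), (210, np.int64(15), np.int64(-22), np.int64(-8)), (214, np.int64(15), np.int64(-21), np.int64(-9))]
236 [(190, np.int64(-47), np.int64(-58), np.int64(106)), (194, np.int64(12), np.int64(-31), np.int64(-7)), (198, np.
[... 609 characters left out ...]
np.int64(12), np.int64(-31), np.int64(-17)), (194, np.int64(12), np.int64(-29), np.int64(-16)), (198, np.int64(11), np.int64(-27), np.int64(-15)), (202, np.int64(10), np.int64(-26), np.int64(-13)), (206, np.int64(8), np.int64(-25), np.int64(-10)), (210, np.int64(8), np.int64(-23), np.int64(-9)), (214, np.int64(8), np.int64(-21), np.int64(-9))]
250 [(190, np.int64(12), np.int64(-30), np.int64(-20)), (194, np.int64(12), np.int64(-28), np.int64(-21)), (198, np.int64(12), np.int64(-26), np.int64(-21)), (202, np.int64(8), np.int64(-26), np.int64(-13)), (206, np.int64(5), np.int64(-25), np.int64(-8)), (210, np.int64(5), np.int64(-23), np.int64(-9)), (214, np.int64(5), np.int64(-21), np.int64(-8))]
```

Contact and depth agree. The fingertips stand about 18 mm behind the TCP when open and about 9 mm behind at 50 mm opening, not 22 mm ahead, so the fingers closed on top of the cap. I'll back off, look again, and plan with the measured tips.

Request:
send_rows(
  steps=[0, 0, -0.02, 0, 0, 0, 0.05, 0, 0, -0.045, 0, 0, 0, 0.085, 0, 0, -0.045, 0, 0, 0, 0.085, 0, 0, -0.045, 0, 0, 0, 0.085, 0, 0, -0.045, 0, 0, 0, 0.085],
)

```text
time: 6.1
ee_pos: [0.501, -0.2273, 0.1493]
tool_rot: [[-0.404, 0.915, -0.001], [0.915, 0.404, 0.0], [0.001, -0.001, -1.0]]
ft_force: [-0.4, -0.1, -0.9]
gripper_width: 0.085
```

```bash
cat >> h.py <<'E'
def circ(P,z0,z1,c,r,pp=None):
    m=(P[...,2]>z0)&(P[...,2]<z1)&(np.hypot(P[...,0]-c[0],P[...,1]-c[1])<r)
    q=P[m]; (x,y),R=cv2.minEnclosingCircle((q[:,:2]*1000).astype(np.float32)); print('n',len(q),'circle',x,y,R,'med',np.median(q,0)); return q
E
python3 - <<'E'
from h import *
o=st(); M=T(); p,P,E=cam('wrist'); Q=((P-M[:3,3])@M[:3,:3])*1000
circ(P,.112,.122,(.501,-.226),.04); circ(P,.11,.122,(.501,-.226),.036)
m=(np.abs(Q[...,0])<25)&(np.abs(Q[...,1])<60)&(Q[...,2]<20)&(Q[...,2]>-60)&(np.abs(Q[...,1])>36)
for s in (-1,1):
    q=Q[m&(Q[...,1]*s>0)]; print('tips',len(q),q[:,2].max(), np.abs(q[:,1]).min())
# body depth
m=(np.abs(Q[...,0])<45)&(np.abs(Q[...,1])<30)&(Q[...,2]<-25); q=Q[m]; print('body',len(q), q[:,2].max() if len(q) else None)
save(p,'w2.png',1)
plan((.501,-.226,.075,24))
E
```

```text
t 6.1 pos [ 0.501  -0.2273  0.1493] F [-0.4312 -0.1126 -0.8711] w 0.0850425035726335
[[-0.4041  0.9147 -0.0011]
 [ 0.9147  0.4041  0.0004]
 [ 0.0008 -0.0009 -1.    ]]
n 8319 circle 501.06988525390625 -226.355712890625 33.138118743896484 med [ 0.4998 -0.2239  0.1172]
n 8423 circle 500.88616943359375 -226.061767578125 33.468360900878906 med [ 0.4997 -0.2236  0.1172]
tips 3174 -17.64996213878738 42.59322882348956
tips 3172 -18.297033186311474 41.026417234882786
body 5632 -76.89137789638205
(0.501, -0.226, 0.075, 24) -> [0.0012, 0.0006, 0.0744] [-0.001, -0.001, -0.003]
```

Request:
send_rows(
  steps=[0.001, 0.001, 0.03, 0, 0, 0, 0.085, 0.001, 0.001, 0.055, 0, 0, 0, 0.085, 0.001, 0.001, 0.075, 0, 0, 0, 0.085, 0.001, 0.001, 0.075, 0, 0, 0, 0.085],
)

```text
time: 6.65
ee_pos: [0.5006, -0.2258, 0.0735]
tool_rot: [[-0.404, 0.915, -0.003], [0.915, 0.404, 0.001], [0.002, -0.003, -1.0]]
ft_force: [0.2, 0.3, -0.2]
gripper_width: 0.0851
```

Request:
send_rows(
  steps=[0, 0, 0, 0, 0, 0, 0.06, 0, 0, 0, 0, 0, 0, 0.06, 0, 0, 0, 0, 0, 0, 0.06, 0, 0, 0, 0, 0, 0, 0.06, 0, 0, 0, 0, 0, 0, 0.06],
  grip_force=60,
)

```text
time: 7.28
ee_pos: [0.5024, -0.2265, 0.0762]
tool_rot: [[-0.404, 0.915, 0.001], [0.915, 0.404, -0.0], [-0.001, 0.001, -1.0]]
ft_force: [-2.9, 0.3, 6.9]
gripper_width: 0.0655
```

Run:
```python
from h import *
plan((.502,-.2265,.20,24),(.55,0,.20,10),(.5865,.1265,.20,1.2),(.5865,.1265,.110,1.2))
```

```text
(0.502, -0.2265, 0.2, 24) -> [0.0001, -0.0002, -0.1238] [0.001, 0.001, -0.003]
(0.55, 0, 0.2, 10) -> [0.1874, 0.136, 0.0] [0.0, 0.0, 0.244]
(0.5865, 0.1265, 0.2, 1.2) -> [0.1182, 0.0579, 0.0] [0.0, 0.0, 0.154]
(0.5865, 0.1265, 0.11, 1.2) -> [0.0, 0.0, 0.09] [0.0, 0.0, 0.0]
```

Request:
send_rows(
  steps=[0, 0, -0.03, 0, 0, 0, 0.06, 0, 0, -0.075, 0, 0, 0, 0.06, 0, 0, -0.124, 0, 0, 0, 0.06, 0, 0, -0.124, 0, 0, 0, 0.06],
)

```text
time: 7.78
ee_pos: [0.5037, -0.227, 0.2029]
tool_rot: [[-0.404, 0.915, 0.007], [0.915, 0.404, -0.001], [-0.004, 0.006, -1.0]]
ft_force: [0.9, 0.0, -4.1]
gripper_width: 0.065
```

Request:
send_rows(
  steps=[0.03, 0.022, 0, 0, 0, 0.04, 0.06, 0.065, 0.047, 0, 0, 0, 0.085, 0.06, 0.1, 0.073, 0, 0, 0, 0.13, 0.06, 0.135, 0.098, 0, 0, 0, 0.175, 0.06, 0.165, 0.12, 0, 0, 0, 0.215, 0.06, 0.187, 0.136, 0, 0, 0, 0.244, 0.06, 0.187, 0.136, 0, 0, 0, 0.244, 0.06],
)

```text
time: 8.65
ee_pos: [0.5503, 0.0028, 0.1977]
tool_rot: [[-0.175, 0.985, -0.002], [0.985, 0.175, 0.0], [0.001, -0.002, -1.0]]
ft_force: [-0.1, -1.0, -3.3]
gripper_width: 0.0653
```

Request:
send_rows(
  steps=[0.03, 0.015, 0, 0, 0, 0.04, 0.06, 0.065, 0.032, 0, 0, 0, 0.09, 0.06, 0.1, 0.049, 0, 0, 0, 0.13, 0.06, 0.118, 0.058, 0, 0, 0, 0.154, 0.06, 0.118, 0.058, 0, 0, 0, 0.154, 0.06, 0.118, 0.058, 0, 0, 0, 0.154, 0.06],
)

```text
time: 9.4
ee_pos: [0.5874, 0.1242, 0.1986]
tool_rot: [[-0.017, 1.0, -0.001], [1.0, 0.017, -0.001], [-0.001, -0.001, -1.0]]
ft_force: [0.5, -0.6, -3.4]
gripper_width: 0.0652
```

Run:
```python
from h import *
o=st(); print(o['qpos'])
p,P,E=cam('wrist'); save(p,'w3.png',1)
for t in ['vise_seat','vise_jaw_l','vise_jaw_r','vise_drive']:
    r=eyes.mark_of('wrist',t); print(t,[(np.round(x['at'],3).tolist(),round(x['confidence'],2)) for x in r[:3]])
plan((.5865,.1265,.110,1.2))
```

```text
t 9.4 pos [0.5874 0.1242 0.1986] F [ 0.5072 -0.5929 -3.3949] w 0.06518401762896242
[[-0.0168  0.9999 -0.0008]
 [ 0.9999  0.0168 -0.001 ]
 [-0.001  -0.0008 -1.    ]]
[-0.683   0.3114  0.4921  1.5922 -0.151   1.2772 -0.1502]
vise_seat [([0.588, 0.127, 0.024], 0.59)]
vise_jaw_l [([0.376, -0.202, 0.004], 0.68), ([0.585, 0.172, 0.047], 0.67)]
vise_jaw_r [([0.376, -0.202, 0.004], 0.68), ([0.585, 0.172, 0.047], 0.67)]
vise_drive []
(0.5865, 0.1265, 0.11, 1.2) -> [0.0013, -0.0011, 0.0892] [0.0, -0.0, -0.004]
```

View pics/w3.png

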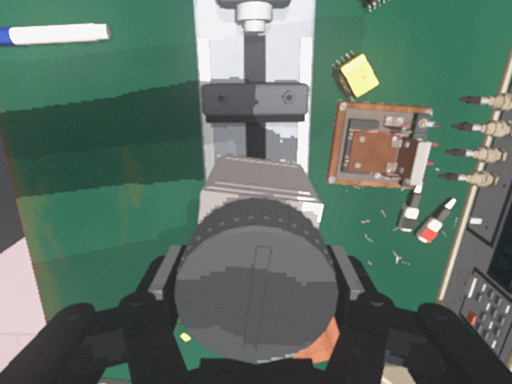

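The jar hangs square at (255,250), above the gap and below the near jaw at (255,100). I'll lower it onto the bed.

Request:
send_rows(
  steps=[0.001, -0.001, 0.03, 0, 0, 0, 0.06, 0.001, -0.001, 0.06, 0, 0, 0, 0.06, 0.001, -0.001, 0.08, 0, 0, 0, 0.06, 0.001, -0.001, 0.092, 0, 0, 0, 0.06, 0.001, -0.001, 0.097, 0, 0, 0, 0.06, 0.001, -0.001, 0.1, 0, 0, 0, 0.06, 0.001, -0.001, 0.1, 0, 0, 0, 0.06],
)

```text
time: 10.52
ee_pos: [0.587, 0.1271, 0.0996]
tool_rot: [[-0.018, 1.0, 0.001], [1.0, 0.018, 0.0], [0.0, 0.001, -1.0]]
ft_force: [0.8, -0.6, -2.3]
gripper_width: 0.0653
```

Request:
send_rows(
  steps=[0, 0, 0.002, 0, 0, 0, 0.06, 0, 0, 0.002, 0, 0, 0, 0.06, 0, 0, 0.002, 0, 0, 0, 0.06],
)

```text
time: 10.9
ee_pos: [0.5872, 0.1272, 0.0983]
tool_rot: [[-0.018, 1.0, 0.001], [1.0, 0.018, 0.001], [0.001, 0.001, -1.0]]
ft_force: [-3.1, -0.1, 6.4]
gripper_width: 0.0651
```

Seated, with 6 N of contact. I'll release, rise, and look at the drive end on the way to the crank.

Request:
send_rows(
  steps=[0, 0, 0, 0, 0, 0, 0.085, 0, 0, 0, 0, 0, 0, 0.085, 0, 0, 0, 0, 0, 0, 0.085, 0, 0, -0.04, 0, 0, 0, 0.085, 0, 0, -0.09, 0, 0, 0, 0.085, 0, 0, -0.12, 0, 0, 0, 0.085, 0, 0, -0.12, 0, 0, 0, 0.085],
)

```text
time: 11.78
ee_pos: [0.588, 0.1272, 0.2197]
tool_rot: [[-0.018, 1.0, 0.004], [1.0, 0.018, 0.002], [0.002, 0.004, -1.0]]
ft_force: [0.5, -0.7, -0.5]
gripper_width: 0.0851
```

Request:
send_rows(
  steps=[0.06, 0, 0, 0, 0, 0, 0.085, 0.12, 0, 0, 0, 0, 0, 0.085, 0.16, 0, 0, 0, 0, 0, 0.085, 0.16, 0, 0, 0, 0, 0, 0.085, 0.16, 0, 0, 0, 0, 0, 0.085],
)

```text
time: 12.4
ee_pos: [0.5838, 0.2859, 0.2161]
tool_rot: [[-0.017, 1.0, -0.001], [1.0, 0.017, -0.001], [-0.001, -0.001, -1.0]]
ft_force: [0.6, -0.8, 0.1]
gripper_width: 0.0848
```

Run:
```python
from h import *
o=st(); print(o['qpos'])
p,P,E=cam('wrist'); save(p,'w4.png',1); np.savez('w4.npz',p=p,P=P)
print('drive',[(np.round(x['at'],3).tolist(),round(x['confidence'],2)) for x in eyes.mark_of('wrist','vise_drive')[:3]])
for z0,z1 in ((.090,.098),(.072,.09)):
    q=circ(P,z0,z1,(.582,.296),.02); print(q.min(0),q.max(0),cv2.minAreaRect((q[:,:2]*1000).astype(np.float32)))
plan((.413,.362,.19,61))
f,cx,cy,_=K('wrist'); Ei=np.linalg.inv(E); c=Ei@[.582,.296,.094,1]; print('px',f*c[0]/c[2]+cx,f*c[1]/c[2]+cy)
u,v=int(f*c[0]/c[2]+cx),int(f*c[1]/c[2]+cy); save(p[max(0,v-45):v+45,max(0,u-60):u+60],'w4c.png',6)
```

```text
t 12.4 pos [0.5838 0.2859 0.2161] F [ 0.6131 -0.8118  0.1344] w 0.08480549682145101
[[-0.0172  0.9999 -0.0009]
 [ 0.9999  0.0172 -0.0014]
 [-0.0014 -0.0009 -1.    ]]
[-0.8409  0.4096  0.4272  1.4233 -0.1691  1.3466 -0.3899]
drive [([0.58, 0.3, 0.07], 0.69)]
n 177 circle 581.4373779296875 295.8368225097656 7.731067657470703 med [0.5811 0.2968 0.0943]
[0.574  0.2882 0.0901] [0.5889 0.3035 0.0963] ((581.25341796875, 296.1829833984375), (11.732881546020508, 11.680387496948242), 36.83470916748047)
n 191 circle 582.1138305664062 295.86395263671875 19.878503799438477 med [0.5808 0.3001 0.0829]
[0.5634 0.2775 0.072 ] [0.6012 0.3131 0.09  ] ((582.9237670898438, 296.0714111328125), (36.22917556762695, 35.83290481567383), 9.902460098266602)
(0.413, 0.362, 0.19, 61) -> [0.0795, -0.1699, 0.0268] [-0.001, 0.001, -1.049]
px 255.1185565861684 167.39891176809058
```

View pics/w4c.png

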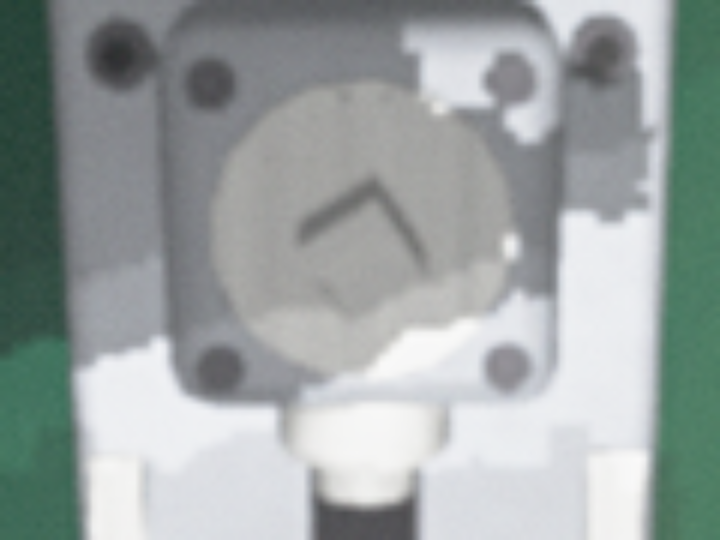

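The crop shows the square drive end with its far corner at (375,185) and edges at about 34°. Its centre is about (0.5813, 0.2962). Next I'll go above the crank.

Request:
send_rows(
  steps=[0.08, -0.17, 0.027, 0, 0, -1.049, 0.085, 0.08, -0.17, 0.027, 0, 0, -1.049, 0.085, 0.08, -0.17, 0.027, 0, 0, -1.049, 0.085, 0.08, -0.17, 0.027, 0, 0, -1.049, 0.085, 0.08, -0.17, 0.027, 0, 0, -1.049, 0.085, 0.08, -0.17, 0.027, 0, 0, -1.049, 0.085, 0.08, -0.17, 0.027, 0, 0, -1.049, 0.06, 0.08, -0.17, 0.027, 0, 0, -1.049, 0.06],
)

```text
time: 13.5
ee_pos: [0.4127, 0.3634, 0.1902]
tool_rot: [[-0.874, 0.486, 0.0], [0.486, 0.874, 0.0], [-0.0, 0.0, -1.0]]
ft_force: [-0.4, -0.1, -0.3]
gripper_width: 0.0602
```

Run:
```python
from h import *
o=st(); print(o['qpos'])
M=T();p,P,E=cam('wrist'); save(p,'w5.png',1); np.savez('w5.npz',p=p,P=P)
for t in ['crank','crank_handle_mid']: print(t,[(np.round(x['at'],3).tolist(),round(x['confidence'],2)) for x in eyes.mark_of('wrist',t)[:3]])
q=circ(P,.022,.034,(.413,.362),.026); print(cv2.minAreaRect((q[:,:2]*1000).astype(np.float32)))
q=circ(P,.045,.056,(.36,.39),.02)
Q=((P-M[:3,3])@M[:3,:3])*1000
m=(np.abs(Q[...,0])<25)&(np.abs(Q[...,1])<60)&(Q[...,2]<20)&(Q[...,2]>-60)&(np.abs(Q[...,1])>20)
for s in (-1,1):
    q=Q[m&(Q[...,1]*s>0)]; print('tips',len(q),q[:,2].max(), np.abs(q[:,1]).min())
```

```text
t 13.5 pos [0.4127 0.3634 0.1902] F [-0.4433 -0.1283 -0.3392] w 0.06017453834399147
[[-0.874   0.4859  0.0001]
 [ 0.4859  0.874   0.0002]
 [-0.      0.0002 -1.    ]]
[-1.0007  0.1874  0.2212  1.7249 -0.0434  1.2338  0.2945]
crank [([0.414, 0.358, 0.003], 0.55)]
crank_handle_mid [([0.359, 0.395, 0.034], 0.71), ([0.586, 0.173, 0.044], 0.44)]
n 699 circle 412.19073486328125 361.33428955078125 20.93244743347168 med [0.4115 0.3616 0.0287]
((412.29840087890625, 361.4505615234375), (29.982086181640625, 29.942949295043945), 60.80112838745117)
n 482 circle 360.23382568359375 391.1540222167969 10.996796607971191 med [0.3598 0.3913 0.0517]
tips 3508 -9.874996060118631 29.34010509646694
tips 3510 -10.188377108418317 29.30852492767173
```

Request:
send_rows(
  steps=[-0.001, -0.002, 0.06, 0, 0, 0, 0.06, -0.001, -0.002, 0.12, 0, 0, 0, 0.06, -0.001, -0.002, 0.165, 0, 0, 0, 0.06, -0.001, -0.002, 0.182, 0, 0, 0, 0.06, -0.001, -0.002, 0.188, 0, 0, 0, 0.06, -0.001, -0.002, 0.188, 0, 0, 0, 0.06],
)

```text
time: 14.4
ee_pos: [0.413, 0.3624, 0.0034]
tool_rot: [[-0.876, 0.483, 0.001], [0.483, 0.876, 0.001], [-0.0, 0.002, -1.0]]
ft_force: [-0.3, 0.3, -0.0]
gripper_width: 0.0599
```

Request:
send_rows(
  steps=[0, 0, 0, 0, 0, 0, 0.02, 0, 0, 0, 0, 0, 0, 0.02, 0, 0, 0, 0, 0, 0, 0.02, 0, 0, 0, 0, 0, 0, 0.02, 0, 0, 0, 0, 0, 0, 0.02],
  grip_force=80,
)

```text
time: 15.02
ee_pos: [0.413, 0.3624, 0.0037]
tool_rot: [[-0.876, 0.483, 0.001], [0.483, 0.876, 0.002], [-0.0, 0.002, -1.0]]
ft_force: [-1.6, -1.1, 8.0]
gripper_width: 0.0278
```

Run:
```python
from h import *
plan((.413,.3624,.16,61),(.5813,.2962,.16,35),(.5813,.2962,.105,35))
```

```text
(0.413, 0.3624, 0.16, 61) -> [-0.0001, 0.0003, -0.1563] [0.002, 0.0, 0.002]
(0.5813, 0.2962, 0.16, 35) -> [-0.1793, 0.0237, 0.0] [0.0, 0.0, 0.454]
(0.5813, 0.2962, 0.105, 35) -> [0.0, 0.0, 0.055] [0.0, 0.0, 0.0]
```

Request:
send_rows(
  steps=[0, 0, -0.04, 0, 0, 0, 0.02, 0, 0, -0.1, 0, 0, 0, 0.02, 0, 0, -0.156, 0, 0, 0, 0.02, 0, 0, -0.156, 0, 0, 0, 0.02],
)

```text
time: 15.52
ee_pos: [0.4143, 0.3635, 0.1632]
tool_rot: [[-0.876, 0.483, 0.006], [0.483, 0.876, 0.007], [-0.002, 0.009, -1.0]]
ft_force: [0.4, 0.8, -2.4]
gripper_width: 0.028
```

Request:
send_rows(
  steps=[-0.05, 0.007, 0, 0, 0, 0.13, 0.02, -0.1, 0.013, 0, 0, 0, 0.26, 0.02, -0.15, 0.02, 0, 0, 0, 0.38, 0.02, -0.179, 0.024, 0, 0, 0, 0.454, 0.02, -0.179, 0.024, 0, 0, 0, 0.454, 0.02, -0.179, 0.024, 0, 0, 0, 0.454, 0.02],
)

```text
time: 16.27
ee_pos: [0.5795, 0.2967, 0.157]
tool_rot: [[-0.576, 0.817, -0.002], [0.817, 0.576, -0.0], [0.001, -0.002, -1.0]]
ft_force: [-0.3, 0.7, -2.1]
gripper_width: 0.0285
```

Run:
```python
from h import *
o=st(); print(o['qpos'])
M=T();p,P,E=cam('wrist'); save(p,'w6.png',1.4); np.savez('w6.npz',p=p,P=P)
Q=((P-M[:3,3])@M[:3,:3])*1000
# boss top points: about 28mm above underside ; tool z ~ +0.0037-.028 
m=(P[...,2]>.17)&(P[...,2]<.193)&(np.hypot(Q[...,0],Q[...,1])<24); q=Q[m]
print(len(q), q[:,2].mean(), q.min(0),q.max(0))
hm=(P[...,2]>.195)&(P[...,2]<.215)&(np.hypot(Q[...,0],Q[...,1])>35)&(np.hypot(Q[...,0],Q[...,1])<85); h=P[hm]; print('handle',len(h),h.mean(0) if len(h) else '',M[:3,3])
```

```text
t 16.275 pos [0.5795 0.2967 0.157 ] F [-0.295   0.6608 -2.1482] w 0.028486392306287765
[[-0.5764  0.8172 -0.0018]
 [ 0.8172  0.5764 -0.0004]
 [ 0.0007 -0.0017 -1.    ]]
[-0.8178  0.4459  0.3692  1.4922 -0.166   1.2362  0.1877]
5098 -23.748986898286464 [-15.832  -22.8698 -35.9812] [ 15.943   22.8032 -12.9613]
handle 4240 [0.5492 0.3382 0.2062] [0.5795 0.2967 0.157 ]
```

View pics/w6.png

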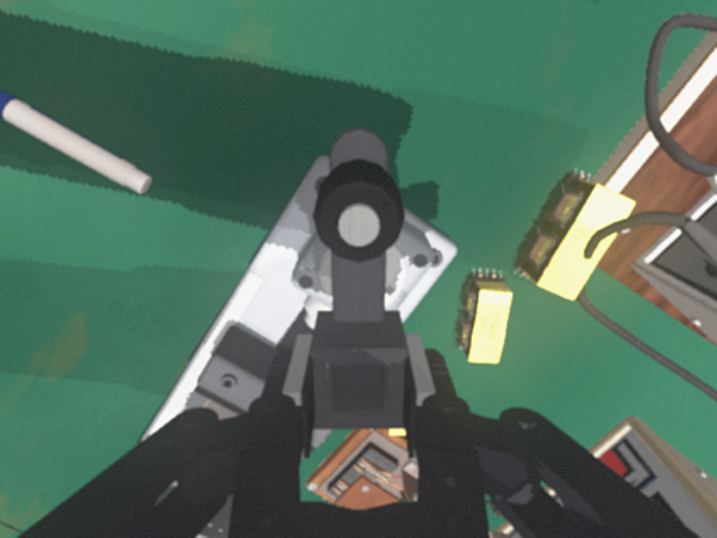

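The crank hangs along tool x, with the boss at (357,385) centred on the TCP and the handle straight ahead at (358,215). I'll lower it onto the drive end.

Request:
send_rows(
  steps=[0, 0, 0.02, 0, 0, 0, 0.02, 0, 0, 0.04, 0, 0, 0, 0.02, 0, 0, 0.052, 0, 0, 0, 0.02, 0, 0, 0.058, 0, 0, 0, 0.02, 0, 0, 0.062, 0, 0, 0, 0.02, 0, 0, 0.066, 0, 0, 0, 0.02],
)

```text
time: 17.08
ee_pos: [0.581, 0.2964, 0.0924]
tool_rot: [[-0.575, 0.818, 0.001], [0.818, 0.575, 0.001], [-0.0, 0.001, -1.0]]
ft_force: [0.6, -0.1, -2.9]
gripper_width: 0.0284
```

Request:
send_rows(
  steps=[0, 0, 0.004, 0, 0, 0, 0.02, 0, 0, 0.008, 0, 0, 0, 0.02, 0, 0, 0.012, 0, 0, 0, 0.02, 0, 0, 0.015, 0, 0, 0, 0.02, 0, 0, 0.015, 0, 0, 0, 0.02],
)

```text
time: 17.7
ee_pos: [0.5807, 0.2964, 0.0769]
tool_rot: [[-0.575, 0.818, 0.0], [0.818, 0.575, 0.0], [0.0, 0.0, -1.0]]
ft_force: [1.0, 0.5, -3.4]
gripper_width: 0.0283
```

Request:
send_rows(
  steps=[0, 0, 0.002, 0, 0, 0, 0.02, 0, 0, 0.0035, 0, 0, 0, 0.02, 0, 0, 0.0035, 0, 0, 0, 0.02],
)

```text
time: 18.08
ee_pos: [0.5808, 0.2964, 0.0738]
tool_rot: [[-0.575, 0.818, 0.0], [0.818, 0.575, 0.0], [0.0, 0.0, -1.0]]
ft_force: [0.6, 1.1, -1.2]
gripper_width: 0.028
```

Request:
send_rows(
  steps=[0, 0, 0, 0, 0, 0, 0.06, 0, 0, 0, 0, 0, 0, 0.06, 0, 0, 0, 0, 0, 0, 0.06, 0, 0, -0.03, 0, 0, 0, 0.06, 0, 0, -0.07, 0, 0, 0, 0.06, 0, 0, -0.1, 0, 0, 0, 0.06, 0, 0, -0.1, 0, 0, 0, 0.06],
)

```text
time: 18.95
ee_pos: [0.5819, 0.2968, 0.1765]
tool_rot: [[-0.575, 0.818, 0.004], [0.818, 0.575, 0.003], [-0.0, 0.005, -1.0]]
ft_force: [0.0, -0.6, -0.4]
gripper_width: 0.0604
```

Run:
```python
from h import *
o=st(); print(o['qpos'])
M=T();p,P,E=cam('wrist'); save(p,'w7.png',1); np.savez('w7.npz',p=p,P=P)
Q=((P-M[:3,3])@M[:3,:3])*1000
q=circ(P,.092,.105,(.581,.2964),.026); print(cv2.minAreaRect((q[:,:2]*1000).astype(np.float32)))
q=circ(P,.114,.128,(.547,.346),.025)
c=q[:,:2].mean(0); print('mean',c,np.degrees(np.arctan2(c[1]-.2964,c[0]-.581)))
```

```text
t 18.95 pos [0.5819 0.2968 0.1765] F [ 0.0306 -0.5861 -0.3687] w 0.060378528614121144
[[-0.5752  0.818   0.0039]
 [ 0.818   0.5752  0.0026]
 [-0.0001  0.0047 -1.    ]]
[-0.8197  0.4317  0.3748  1.4698 -0.1618  1.2659  0.1845]
n 1426 circle 580.01171875 296.2189025878906 21.028066635131836 med [0.5802 0.2966 0.0986]
((580.1361694335938, 295.8746032714844), (29.736698150634766, 30.843124389648438), 35.52402114868164)
n 944 circle 545.6586303710938 345.21905517578125 11.090409278869629 med [0.545  0.346  0.1214]
mean [0.5451 0.3459] 125.95941641030925
```

The boss is seated: its top is at 98.6 mm and the handle radius is 60.3 mm. I'll grip the handle and work out the arc rows.

Run:
```python
from h import *
plan((.5457,.3454,.14,35),(.5457,.3454,.083,35))
R=Ry(35)
def arc(t0,step=-22.5,n=8,r=.060):
    e=lambda t:np.array([np.cos(np.radians(t)),np.sin(np.radians(t)),0])*r
    for i in range(1,n+1): print(np.round(R.T@(e(t0+step*i)-e(t0)),4)[:2].tolist(),end=' ')
    print()
arc(125); arc(-55)
```

```text
(0.5457, 0.3454, 0.14, 35) -> [0.0604, -0.0009, 0.0346] [0.002, -0.0, 0.002]
(0.5457, 0.3454, 0.083, 35) -> [0.0, 0.0, 0.057] [0.0, 0.0, 0.0]
[-0.0046, 0.023] [-0.0176, 0.0424] [-0.037, 0.0554] [-0.06, 0.06] [-0.083, 0.0554] [-0.1024, 0.0424] [-0.1154, 0.023] [-0.12, 0.0] 
[0.0046, -0.023] [0.0176, -0.0424] [0.037, -0.0554] [0.06, -0.06] [0.083, -0.0554] [0.1024, -0.0424] [0.1154, -0.023] [0.12, -0.0]
```

Request:
send_rows(
  steps=[0.06, -0.001, 0, 0, 0, 0, 0.05, 0.06, -0.001, 0.02, 0, 0, 0, 0.05, 0.06, -0.001, 0.055, 0, 0, 0, 0.05, 0.06, -0.001, 0.08, 0, 0, 0, 0.05, 0.06, -0.001, 0.09, 0, 0, 0, 0.05, 0.06, -0.001, 0.092, 0, 0, 0, 0.05, 0.06, -0.001, 0.092, 0, 0, 0, 0.05],
)

```text
time: 19.88
ee_pos: [0.5457, 0.3449, 0.0823]
tool_rot: [[-0.575, 0.818, 0.001], [0.818, 0.575, 0.001], [0.0, 0.001, -1.0]]
ft_force: [0.4, 0.1, 0.6]
gripper_width: 0.0502
```

Request:
send_rows(
  steps=[0, 0, 0, 0, 0, 0, 0.015, 0, 0, 0, 0, 0, 0, 0.015, 0, 0, 0, 0, 0, 0, 0.015, 0, 0, 0, 0, 0, 0, 0.015, 0, 0, 0, 0, 0, 0, 0.015],
  grip_force=30,
)

```text
time: 20.5
ee_pos: [0.5456, 0.3451, 0.0821]
tool_rot: [[-0.575, 0.818, 0.001], [0.818, 0.575, 0.001], [0.0, 0.001, -1.0]]
ft_force: [-0.1, 0.9, 4.5]
gripper_width: 0.0206
```

Gripped. I'll wind the first half turn clockwise and check the forces.

Request:
send_rows(
  steps=[-0.0046, 0.023, 0, 0, 0, 0, 0.015, -0.0176, 0.0424, 0, 0, 0, 0, 0.015, -0.037, 0.0554, 0, 0, 0, 0, 0.015, -0.06, 0.06, 0, 0, 0, 0, 0.015, -0.083, 0.0554, 0, 0, 0, 0, 0.015, -0.1024, 0.0424, 0, 0, 0, 0, 0.015, -0.1154, 0.023, 0, 0, 0, 0, 0.015, -0.12, 0, 0, 0, 0, 0, 0.015],
)

```text
time: 21.5
ee_pos: [0.616, 0.246, 0.0825]
tool_rot: [[-0.574, 0.819, 0.004], [0.819, 0.574, 0.001], [-0.001, 0.004, -1.0]]
ft_force: [2.4, 4.7, 2.3]
gripper_width: 0.0212
```

Request:
send_rows(
  steps=[0.0046, -0.023, 0, 0, 0, 0, 0.015, 0.0176, -0.0424, 0, 0, 0, 0, 0.015, 0.037, -0.0554, 0, 0, 0, 0, 0.015, 0.06, -0.06, 0, 0, 0, 0, 0.015, 0.083, -0.0554, 0, 0, 0, 0, 0.015, 0.1024, -0.0424, 0, 0, 0, 0, 0.015, 0.1154, -0.023, 0, 0, 0, 0, 0.015, 0.12, 0, 0, 0, 0, 0, 0.015],
)

```text
time: 22.5
ee_pos: [0.5447, 0.3439, 0.0817]
tool_rot: [[-0.575, 0.818, -0.002], [0.818, 0.575, -0.002], [-0.001, -0.003, -1.0]]
ft_force: [-3.1, -9.0, 11.2]
gripper_width: 0.0209
```

Request:
send_rows(
  steps=[-0.0046, 0.023, 0, 0, 0, 0, 0.015, -0.0176, 0.0424, 0, 0, 0, 0, 0.015, -0.037, 0.0554, 0, 0, 0, 0, 0.015, -0.06, 0.06, 0, 0, 0, 0, 0.015, -0.083, 0.0554, 0, 0, 0, 0, 0.015, -0.1024, 0.0424, 0, 0, 0, 0, 0.015, -0.1154, 0.023, 0, 0, 0, 0, 0.015, -0.12, 0, 0, 0, 0, 0, 0.015],
)

```text
time: 23.5
ee_pos: [0.616, 0.2462, 0.0825]
tool_rot: [[-0.574, 0.819, 0.004], [0.819, 0.574, 0.002], [-0.001, 0.004, -1.0]]
ft_force: [2.5, 6.8, 3.9]
gripper_width: 0.0212
```

Run:
```python
from h import *
st(); p,P,E=cam('top'); save(p[130:210,130:290],'t1.png',5)
q=P[(P[...,0]>.5)&(P[...,0]<.66)&(P[...,1]>.02)&(P[...,1]<.24)&(P[...,2]>.062)&(P[...,2]<.07)]
ys=np.sort(q[:,1]); print(len(q),ys[0],ys[-1],(ys[-1]-ys[0])-.052-.012)
```

```text
t 23.5 pos [0.616  0.2462 0.0825] F [2.5176 6.7685 3.9   ] w 0.021179254280905394
[[-0.5744  0.8186  0.0038]
 [ 0.8186  0.5744  0.0016]
 [-0.0009  0.0041 -1.    ]]
425 0.06117783115774075 0.19790473910531398 0.07272690794757324
```

The gap is about 72.5 mm after 1.5 turns, which matches a start angle near 1.0 rad. Two more half turns.

Request:
send_rows(
  steps=[0.0046, -0.023, 0, 0, 0, 0, 0.015, 0.0176, -0.0424, 0, 0, 0, 0, 0.015, 0.037, -0.0554, 0, 0, 0, 0, 0.015, 0.06, -0.06, 0, 0, 0, 0, 0.015, 0.083, -0.0554, 0, 0, 0, 0, 0.015, 0.1024, -0.0424, 0, 0, 0, 0, 0.015, 0.1154, -0.023, 0, 0, 0, 0, 0.015, 0.12, 0, 0, 0, 0, 0, 0.015],
)

```text
time: 24.55
ee_pos: [0.5446, 0.3442, 0.0817]
tool_rot: [[-0.575, 0.818, -0.003], [0.818, 0.575, -0.003], [-0.001, -0.004, -1.0]]
ft_force: [-4.9, -11.2, 11.1]
gripper_width: 0.0211
```

Request:
send_rows(
  steps=[-0.0046, 0.023, 0, 0, 0, 0, 0.015, -0.0176, 0.0424, 0, 0, 0, 0, 0.015, -0.037, 0.0554, 0, 0, 0, 0, 0.015, -0.06, 0.06, 0, 0, 0, 0, 0.015],
)

```text
time: 25.05
ee_pos: [0.6286, 0.3343, 0.0825]
tool_rot: [[-0.578, 0.816, -0.0], [0.816, 0.578, 0.004], [0.004, 0.002, -1.0]]
ft_force: [-4.5, 3.4, 8.6]
gripper_width: 0.021
```

Request:
send_rows(
  steps=[-0.023, -0.0046, 0, 0, 0, 0, 0.015, -0.0424, -0.0176, 0, 0, 0, 0, 0.015, -0.0554, -0.037, 0, 0, 0, 0, 0.015, -0.06, -0.06, 0, 0, 0, 0, 0.015, -0.06, -0.06, 0, 0, 0, 0, 0.015],
)

```text
time: 25.68
ee_pos: [0.615, 0.2457, 0.0824]
tool_rot: [[-0.574, 0.819, 0.001], [0.819, 0.574, -0.0], [-0.001, 0.001, -1.0]]
ft_force: [2.4, -3.7, 6.4]
gripper_width: 0.0216
```

Request:
send_rows(
  steps=[0.0012, -0.0117, 0, 0, 0, 0, 0.015, 0.0046, -0.023, 0, 0, 0, 0, 0.015, 0.0046, -0.023, 0, 0, 0, 0, 0.015, 0.0046, -0.023, 0, 0, 0, 0, 0.015],
)

```text
time: 26.18
ee_pos: [0.5945, 0.2373, 0.0823]
tool_rot: [[-0.575, 0.818, 0.002], [0.818, 0.575, -0.0], [-0.002, 0.001, -1.0]]
ft_force: [3.8, -3.7, 6.8]
gripper_width: 0.0214
```

Run:
```python
from h import *
st(); p,P,E=cam('scene'); save(p[130:240,170:310],'s1.png',5)
p,P,E=cam('top')
q=P[(P[...,0]>.5)&(P[...,0]<.66)&(P[...,1]>.02)&(P[...,1]<.24)&(P[...,2]>.062)&(P[...,2]<.07)]
ys=np.sort(q[:,1]); print(len(q),ys[0],ys[-1],(ys[-1]-ys[0])-.052-.012)
for c in ('top','scene'):
    if c=='scene': cam(c)
    print([(np.round(x['at'],3).tolist(),round(x['confidence'],2)) for x in eyes.mark_of(c,'vise_jaw_l')[:3]],[(np.round(x['at'],3).tolist(),round(x['confidence'],2)) for x in eyes.mark_of(c,'cell_0')[:4]])
```

```text
t 26.175 pos [0.5945 0.2373 0.0823] F [ 3.8017 -3.7348  6.7673] w 0.021446775236082898
[[-0.5752  0.818   0.0021]
 [ 0.818   0.5752 -0.0005]
 [-0.0016  0.0015 -1.    ]]
399 0.06764054997182473 0.2221046902864405 0.09046414031461579
[([0.592, 0.096, 0.043], 0.8), ([0.589, 0.154, 0.048], 0.71)] [([0.627, -0.333, -0.001], 0.62), ([0.443, -0.11, -0.002], 0.48), ([0.432, -0.338, -0.003], 0.37)]
[([0.591, 0.093, 0.044], 0.89), ([0.586, 0.156, 0.042], 0.63)] [([0.628, -0.331, -0.002], 0.58), ([0.434, -0.334, 0.001], 0.39), ([0.441, -0.102, 0.001], 0.38)]
```

View pics/s1.png

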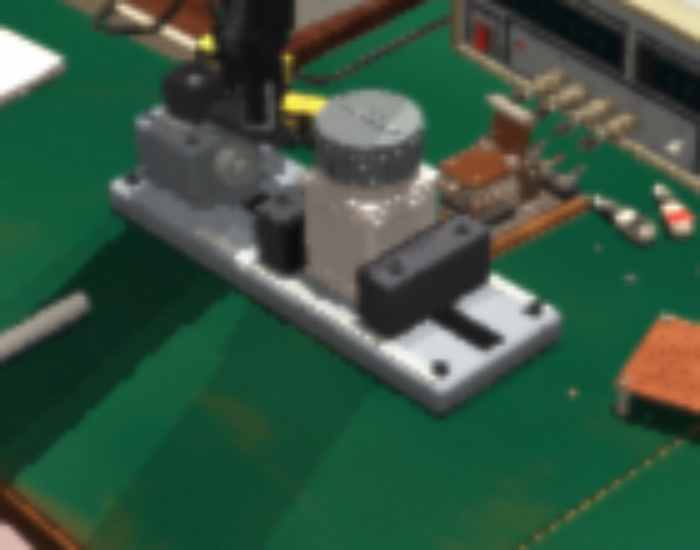

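The scene crop shows the jar upright between the jaws. The gap is about 60 mm by jaw travel, so it is squeezed. I'll release the handle, rise and go over the cap.

Request:
send_rows(
  steps=[0, 0, 0, 0, 0, 0, 0.05, 0, 0, 0, 0, 0, 0, 0.05, 0, 0, 0, 0, 0, 0, 0.05, 0, 0, -0.05, 0, 0, 0, 0.05, 0, 0, -0.1, 0, 0, 0, 0.085, 0, 0, -0.12, 0, 0, 0, 0.085, 0, 0, -0.12, 0, 0, 0, 0.085],
)

```text
time: 27.4
ee_pos: [0.5935, 0.2376, 0.2031]
tool_rot: [[-0.575, 0.818, 0.002], [0.818, 0.575, 0.001], [-0.0, 0.003, -1.0]]
ft_force: [0.4, 0.1, 0.1]
gripper_width: 0.085
```

Run:
```python
from h import *
st(); plan((.587,.1275,.2,1.2))
```

```text
t 27.4 pos [0.5935 0.2376 0.2031] F [0.3671 0.0581 0.1204] w 0.08499739105798107
[[-0.5755  0.8178  0.0023]
 [ 0.8178  0.5755  0.0015]
 [-0.0001  0.0028 -1.    ]]
(0.587, 0.1275, 0.2, 1.2) -> [-0.0863, -0.0687, 0.0029] [0.003, -0.001, 0.592]
```

Request:
send_rows(
  steps=[-0.043, -0.034, 0, 0, 0, 0.18, 0.085, -0.086, -0.069, 0.003, 0, 0, 0.37, 0.085, -0.086, -0.069, 0.003, 0, 0, 0.55, 0.085, -0.086, -0.069, 0.003, 0, 0, 0.592, 0.085, -0.086, -0.069, 0.003, 0, 0, 0.592, 0.085, -0.086, -0.069, 0.003, 0, 0, 0.592, 0.085],
)

```text
time: 28.15
ee_pos: [0.5855, 0.1272, 0.1977]
tool_rot: [[-0.023, 1.0, -0.001], [1.0, 0.023, -0.001], [-0.0, -0.001, -1.0]]
ft_force: [-0.1, 0.2, -0.1]
gripper_width: 0.0847
```

Run:
```python
from h import *
st(); p,P,E=cam('wrist'); save(p,'w8.png',1); circ(P,.134,.145,(.587,.1275),.036); circ(P,.13,.145,(.587,.1275),.038)
```

```text
t 28.15 pos [0.5855 0.1272 0.1977] F [-0.1199  0.2172 -0.1043] w 0.08473271605419577
[[-0.0225  0.9997 -0.0013]
 [ 0.9997  0.0225 -0.0005]
 [-0.0005 -0.0013 -1.    ]]
n 6644 circle 585.9736938476562 127.18295288085938 33.11699295043945 med [0.5859 0.1296 0.1392]
n 6820 circle 585.9554443359375 127.63037109375 33.56474685668945 med [0.5859 0.1303 0.1392]
```

Request:
send_rows(
  steps=[0, 0, 0.04, 0, 0, 0, 0.085, 0, 0, 0.075, 0, 0, 0, 0.085, 0, 0, 0.093, 0, 0, 0, 0.085, 0, 0, 0.097, 0, 0, 0, 0.085, 0, 0, 0.097, 0, 0, 0, 0.085],
)

```text
time: 28.82
ee_pos: [0.5865, 0.1272, 0.1025]
tool_rot: [[-0.021, 1.0, 0.001], [1.0, 0.021, 0.0], [0.0, 0.001, -1.0]]
ft_force: [1.0, 0.3, -0.4]
gripper_width: 0.0848
```

Request:
send_rows(
  steps=[0, 0, 0, 0, 0, 0, 0.055, 0, 0, 0, 0, 0, 0, 0.055, 0, 0, 0, 0, 0, 0, 0.055, 0, 0, 0, 0, 0, 0, 0.055, 0, 0, 0, 0, 0, 0, 0.055],
  grip_force=110,
)

```text
time: 29.45
ee_pos: [0.5867, 0.1274, 0.1035]
tool_rot: [[-0.021, 1.0, 0.002], [1.0, 0.021, 0.001], [0.001, 0.002, -1.0]]
ft_force: [-3.8, 0.0, 10.0]
gripper_width: 0.0641
```

Request:
send_rows(
  steps=[0, 0, 0.002, 0, 0, 0, 0.055, 0, 0, 0.004, 0, 0, 0, 0.055, 0, 0, 0.006, 0, 0, 0, 0.055, 0, 0, 0.006, 0, 0, 0, 0.055],
)

```text
time: 29.95
ee_pos: [0.5868, 0.1274, 0.0981]
tool_rot: [[-0.021, 1.0, 0.002], [1.0, 0.021, 0.002], [0.002, 0.002, -1.0]]
ft_force: [-6.5, -2.1, 14.8]
gripper_width: 0.0643
```

Request:
send_rows(
  steps=[0, 0, 0.001, 0, 0, 0, 0.055, 0, 0, 0.001, 0, 0, 0, 0.055],
)

```text
time: 30.2
ee_pos: [0.5868, 0.1274, 0.0973]
tool_rot: [[-0.021, 1.0, 0.002], [1.0, 0.021, 0.002], [0.002, 0.002, -1.0]]
ft_force: [-6.9, -2.0, 17.4]
gripper_width: 0.0641
```

Request:
send_rows(
  steps=[0, 0, 0, 0, 0, -0.17, 0.055, 0, 0, 0, 0, 0, -0.34, 0.055, 0, 0, 0, 0, 0, -0.51, 0.055, 0, 0, 0, 0, 0, -0.68, 0.055, 0, 0, 0, 0, 0, -0.85, 0.055, 0, 0, 0, 0, 0, -1.02, 0.055, 0, 0, 0, 0, 0, -1.2, 0.055, 0, 0, 0, 0, 0, -1.2, 0.055],
)

```text
time: 31.2
ee_pos: [0.5883, 0.1274, 0.0981]
tool_rot: [[-0.94, 0.34, 0.006], [0.34, 0.94, 0.002], [-0.005, 0.004, -1.0]]
ft_force: [-1.6, -1.1, 16.7]
gripper_width: 0.0641
```

Request:
send_rows(
  steps=[0, 0, 0, 0, 0, -0.17, 0.055, 0, 0, 0, 0, 0, -0.37, 0.055, 0, 0, 0, 0, 0, -0.37, 0.055, 0, 0, 0, 0, 0, -0.37, 0.055],
)

```text
time: 31.7
ee_pos: [0.5878, 0.1276, 0.0979]
tool_rot: [[-1.0, -0.02, 0.005], [-0.02, 1.0, 0.002], [-0.005, 0.002, -1.0]]
ft_force: [-3.0, -1.3, 16.4]
gripper_width: 0.0642
```

Request:
send_rows(
  steps=[0, 0, -0.006, 0, 0, 0, 0.055, 0, 0, -0.012, 0, 0, 0, 0.055, 0, 0, -0.02, 0, 0, 0, 0.055, 0, 0, -0.02, 0, 0, 0, 0.055],
)

```text
time: 32.2
ee_pos: [0.5862, 0.1272, 0.1152]
tool_rot: [[-1.0, -0.02, 0.001], [-0.02, 1.0, 0.0], [-0.001, 0.0, -1.0]]
ft_force: [0.1, 0.3, -0.5]
gripper_width: 0.064
```

The cap is free. I'll lift it and set it down on the clear table at (0.43, 0.06).

Run:
```python
from h import *
plan((.586,.1272,.19,91),(.43,.06,.19,91),(.43,.06,.01,91))
```

```text
(0.586, 0.1272, 0.19, 91) -> [0.0001, 0.0, -0.0748] [0.0, 0.001, 0.003]
(0.43, 0.06, 0.19, 91) -> [0.1571, -0.0645, 0.0] [0.0, 0.0, 0.0]
(0.43, 0.06, 0.01, 91) -> [0.0, 0.0, 0.18] [0.0, 0.0, 0.0]
```

Request:
send_rows(
  steps=[0, 0, -0.04, 0, 0, 0, 0.055, 0, 0, -0.075, 0, 0, 0, 0.055, 0.05, -0.02, -0.075, 0, 0, 0, 0.055, 0.1, -0.04, -0.075, 0, 0, 0, 0.055, 0.157, -0.0645, -0.075, 0, 0, 0, 0.055, 0.157, -0.0645, -0.075, 0, 0, 0, 0.055, 0.157, -0.0645, -0.02, 0, 0, 0, 0.055, 0.157, -0.0645, 0.04, 0, 0, 0, 0.055],
)

```text
time: 33.2
ee_pos: [0.4316, 0.0601, 0.0741]
tool_rot: [[-1.0, -0.021, 0.004], [-0.021, 1.0, 0.001], [-0.004, 0.001, -1.0]]
ft_force: [1.3, 0.5, -0.3]
gripper_width: 0.0643
```

Request:
send_rows(
  steps=[0, 0, 0.04, 0, 0, 0, 0.055, 0, 0, 0.06, 0, 0, 0, 0.055, 0, 0, 0.066, 0, 0, 0, 0.055, 0, 0, 0.07, 0, 0, 0, 0.055, 0, 0, 0.074, 0, 0, 0, 0.055, 0, 0, 0.074, 0, 0, 0, 0.055],
)

```text
time: 33.95
ee_pos: [0.4305, 0.0596, 0.0009]
tool_rot: [[-1.0, -0.02, 0.001], [-0.02, 1.0, 0.0], [-0.001, 0.0, -1.0]]
ft_force: [-0.2, 0.1, 0.3]
gripper_width: 0.0635
```

Request:
send_rows(
  steps=[0, 0, 0.003, 0, 0, 0, 0.055, 0, 0, 0.005, 0, 0, 0, 0.055, 0, 0, 0.006, 0, 0, 0, 0.055, 0, 0, 0.006, 0, 0, 0, 0.055],
)

```text
time: 34.45
ee_pos: [0.4304, 0.0596, -0.0046]
tool_rot: [[-1.0, -0.02, -0.0], [-0.02, 1.0, 0.001], [0.0, 0.001, -1.0]]
ft_force: [-6.5, -2.7, 15.9]
gripper_width: 0.0638
```

Request:
send_rows(
  steps=[0, 0, -0.002, 0, 0, 0, 0.085, 0, 0, -0.002, 0, 0, 0, 0.085, 0, 0, -0.002, 0, 0, 0, 0.085, 0, 0, -0.05, 0, 0, 0, 0.085, 0, 0, -0.1, 0, 0, 0, 0.085, 0, 0, -0.16, 0, 0, 0, 0.085, 0, 0, -0.16, 0, 0, 0, 0.085],
)

```text
time: 35.33
ee_pos: [0.4328, 0.0601, 0.1588]
tool_rot: [[-1.0, -0.02, 0.007], [-0.02, 1.0, 0.003], [-0.008, 0.003, -1.0]]
ft_force: [0.4, -0.4, -0.4]
gripper_width: 0.0848
```

```bash
cat >> h.py <<'E'
def cells(n='wrist'):
    r=eyes.mark_of(n,'cell_0'); print('cells',[(np.round(x['at'],4).tolist(),round(x['confidence'],2)) for x in r[:6]])
E
python3 - <<'E'
from h import *
st(); p,P,E=cam('wrist'); save(p,'w9.png',1); circ(P,.026,.036,(.43,.06),.038)
cam('top'); cells('top')
plan((.441,-.106,.12,60))
E
```

```text
t 35.325 pos [0.4328 0.0601 0.1588] F [ 0.4331 -0.44   -0.3657] w 0.08479154699021445
[[-0.9998 -0.0201  0.0075]
 [-0.0201  0.9998  0.0027]
 [-0.0075  0.0026 -1.    ]]
n 4105 circle 430.2581787109375 59.7103385925293 33.02460861206055 med [0.4283 0.0596 0.0308]
cells [([0.4396, -0.1096, 0.0027], 0.48), ([0.4347, -0.3417, -0.0002], 0.43), ([0.6286, -0.3318, -0.0033], 0.39)]
(0.441, -0.106, 0.12, 60) -> [-0.0079, -0.1656, 0.0338] [-0.0, -0.001, 0.544]
```

Request:
send_rows(
  steps=[-0.008, -0.06, 0.01, 0, 0, 0.18, 0.045, -0.008, -0.12, 0.02, 0, 0, 0.36, 0.045, -0.008, -0.166, 0.034, 0, 0, 0.544, 0.045, -0.008, -0.166, 0.034, 0, 0, 0.544, 0.045, -0.008, -0.166, 0.034, 0, 0, 0.544, 0.045, -0.008, -0.166, 0.034, 0, 0, 0.544, 0.045],
)

```text
time: 36.22
ee_pos: [0.4415, -0.1052, 0.1203]
tool_rot: [[-0.867, 0.498, -0.001], [0.498, 0.867, 0.0], [0.001, -0.0, -1.0]]
ft_force: [-0.1, 0.6, -0.0]
gripper_width: 0.0449
```

Run:
```python
from h import *
o=st(); M=T(); p,P,E=cam('wrist'); save(p,'w10.png',1); cells(); q=circ(P,.005,.012,(.441,-.107),.025)
m=lambda c,r:(np.hypot(P[...,0]-c[0],P[...,1]-c[1])<r)
w=(p.min(-1)>140)&m((.441,-.107),.04); q=P[w]; print('white',len(q),np.median(q,0),q.min(0),q.max(0)); print('table z',np.nanmedian(P[m((.441,-.107),.06)&~w][:,2]))
Q=((P-M[:3,3])@M[:3,:3])*1000
k=(np.abs(Q[...,0])<25)&(np.abs(Q[...,1])<60)&(Q[...,2]<20)&(Q[...,2]>-60)
for s in (-1,1):
    q=Q[k&(Q[...,1]*s>12)]; print('tips',len(q),q[:,2].max(), np.abs(q[:,1]).min())
```

```text
t 36.225 pos [ 0.4415 -0.1052  0.1203] F [-0.1342  0.6077 -0.033 ] w 0.044917247605226744
[[-0.8673  0.4978 -0.0007]
 [ 0.4978  0.8673  0.0002]
 [ 0.0007 -0.0002 -1.    ]]
cells [([0.4364, -0.3332, -0.0025], 0.88), ([0.4385, -0.1056, -0.0002], 0.76)]
n 607 circle 439.8043212890625 -105.71782684326172 12.211487770080566 med [ 0.4392 -0.1054  0.0082]
white 415 [ 0.4363 -0.1029  0.0082] [ 0.4196 -0.1215  0.0009] [ 0.4508 -0.0777  0.166 ]
table z 0.18105127998107798
tips 3781 -7.107844266116841 22.045910263291137
tips 3781 -6.863607859994947 21.844574068637147
```

View pics/w10.png

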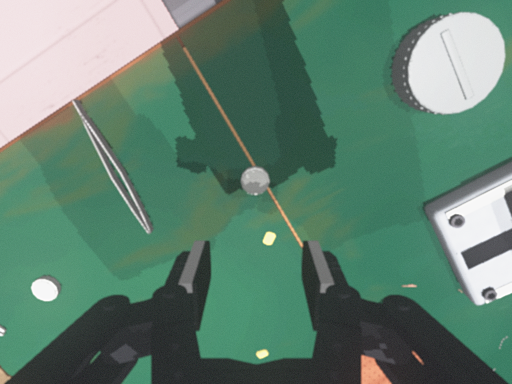

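The cell is at (255,181), at (0.4398, −0.1057) with its top at 8 mm. The cap stands upright at (457,62). I'll pick the cell.

Request:
send_rows(
  steps=[0.001, -0.001, 0.05, 0, 0, 0, 0.045, 0.001, -0.001, 0.09, 0, 0, 0, 0.045, 0.001, -0.001, 0.112, 0, 0, 0, 0.045, 0.001, -0.001, 0.12, 0, 0, 0, 0.045, 0.001, -0.001, 0.1235, 0, 0, 0, 0.045, 0.001, -0.001, 0.1235, 0, 0, 0, 0.045],
)

```text
time: 37.08
ee_pos: [0.4408, -0.1066, -0.0023]
tool_rot: [[-0.866, 0.5, 0.001], [0.5, 0.866, 0.0], [-0.001, 0.001, -1.0]]
ft_force: [-0.2, -0.3, -0.1]
gripper_width: 0.0448
```

Request:
send_rows(
  steps=[0, 0, 0, 0, 0, 0, 0.018, 0, 0, 0, 0, 0, 0, 0.018, 0, 0, 0, 0, 0, 0, 0.018, 0, 0, 0, 0, 0, 0, 0.018],
  grip_force=40,
)

```text
time: 37.58
ee_pos: [0.4408, -0.1067, -0.002]
tool_rot: [[-0.866, 0.5, 0.001], [0.5, 0.866, 0.0], [-0.001, 0.001, -1.0]]
ft_force: [-1.9, -0.1, 7.8]
gripper_width: 0.0219
```

Run:
```python
from h import *
plan((.4408,-.1067,.175,60),(.586,.1274,.175,60),(.586,.1274,.122,60))
```

```text
(0.4408, -0.1067, 0.175, 60) -> [-0.0001, 0.0001, -0.177] [0.001, 0.001, -0.0]
(0.586, 0.1274, 0.175, 60) -> [-0.0087, 0.2753, 0.0] [0.0, 0.0, 0.0]
(0.586, 0.1274, 0.122, 60) -> [0.0, 0.0, 0.053] [0.0, 0.0, 0.0]
```

Request:
send_rows(
  steps=[0, 0, -0.05, 0, 0, 0, 0.018, 0, 0, -0.11, 0, 0, 0, 0.018, 0, 0, -0.177, 0, 0, 0, 0.018, 0, 0, -0.177, 0, 0, 0, 0.018],
)

```text
time: 38.08
ee_pos: [0.4427, -0.1071, 0.1789]
tool_rot: [[-0.866, 0.5, 0.009], [0.5, 0.866, 0.001], [-0.007, 0.005, -1.0]]
ft_force: [0.3, -0.1, -0.3]
gripper_width: 0.0216
```

Request:
send_rows(
  steps=[-0.002, 0.05, 0, 0, 0, 0, 0.018, -0.0035, 0.11, 0, 0, 0, 0, 0.018, -0.005, 0.17, 0, 0, 0, 0, 0.018, -0.007, 0.23, 0, 0, 0, 0, 0.018, -0.009, 0.275, 0, 0, 0, 0, 0.018, -0.009, 0.275, 0, 0, 0, 0, 0.018, -0.009, 0.275, 0, 0, 0, 0, 0.018],
)

```text
time: 38.95
ee_pos: [0.5852, 0.1261, 0.1735]
tool_rot: [[-0.866, 0.501, -0.001], [0.501, 0.866, -0.001], [0.0, -0.001, -1.0]]
ft_force: [-1.0, -0.9, -0.6]
gripper_width: 0.0216
```

Run:
```python
from h import *
st(); p,P,E=cam('wrist'); save(p,'w11.png',1); print(np.histogram(P[np.hypot(P[...,0]-.586,P[...,1]-.127)<.035][:,2],10))
circ(P,.115,.128,(.586,.1274),.027)
```

```text
t 38.95 pos [0.5852 0.1261 0.1735] F [-1.0232 -0.9366 -0.5635] w 0.021571986659055437
[[-0.8656  0.5007 -0.0011]
 [ 0.5007  0.8656 -0.0008]
 [ 0.0005 -0.0013 -1.    ]]
(array([1137,  857,  415, 3477,  953,    0, 2457, 2636, 6244, 7855]), array([0.0212, 0.0457, 0.0703, 0.0948, 0.1193, 0.1438, 0.1684, 0.1929,
       0.2174, 0.2419, 0.2665]))
n 1393 circle 585.923583984375 127.37287902832031 26.976131439208984 med [0.5816 0.1357 0.1216]
```

View pics/w11.png

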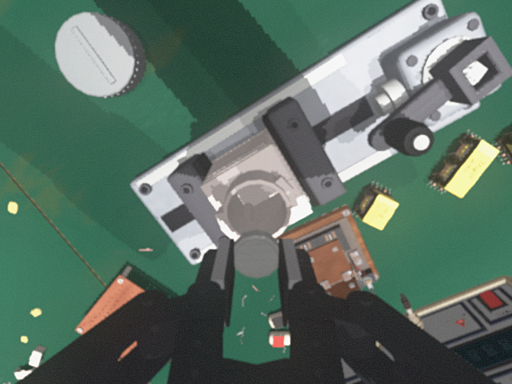

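The gripped cell is at (255,255) above the open mouth at (255,208), whose rim is at 121.6 mm. I'll lower and drop it.

Request:
send_rows(
  steps=[0, 0, 0.025, 0, 0, 0, 0.018, 0, 0, 0.045, 0, 0, 0, 0.018, 0, 0, 0.052, 0, 0, 0, 0.018, 0, 0, 0.052, 0, 0, 0, 0.018, 0, 0, 0.052, 0, 0, 0, 0.018],
)

```text
time: 39.62
ee_pos: [0.5861, 0.1268, 0.1231]
tool_rot: [[-0.866, 0.501, 0.001], [0.501, 0.866, 0.001], [-0.001, 0.001, -1.0]]
ft_force: [-0.7, -0.6, -0.6]
gripper_width: 0.0215
```

Request:
send_rows(
  steps=[0, 0, 0, 0, 0, 0, 0.04, 0, 0, 0, 0, 0, 0, 0.04, 0, 0, 0, 0, 0, 0, 0.04, 0, 0, -0.03, 0, 0, 0, 0.04, 0, 0, -0.05, 0, 0, 0, 0.04, 0, 0, -0.05, 0, 0, 0, 0.04],
)

```text
time: 40.38
ee_pos: [0.5865, 0.1271, 0.1737]
tool_rot: [[-0.866, 0.5, 0.003], [0.5, 0.866, 0.001], [-0.002, 0.002, -1.0]]
ft_force: [0.6, 0.2, -0.6]
gripper_width: 0.0397
```

Run:
```python
from h import *
st(); p,P,E=cam('wrist'); save(p,'w12.png',1); cells(); save(p[130:290,180:330],'w12c.png',3)
cam('top'); cells('top')
plan((.435,-.335,.12,60),)
```

```text
t 40.375 pos [0.5865 0.1271 0.1737] F [ 0.601   0.2336 -0.6045] w 0.03970636821398865
[[-0.8659  0.5002  0.0028]
 [ 0.5002  0.8659  0.0011]
 [-0.0019  0.0024 -1.    ]]
cells []
cells [([0.4341, -0.3396, -0.0009], 0.6), ([0.6288, -0.3328, -0.0019], 0.59)]
(0.435, -0.335, 0.12, 60) -> [-0.1011, -0.4749, 0.0514] [-0.001, -0.001, -0.0]
```

View pics/w12c.png

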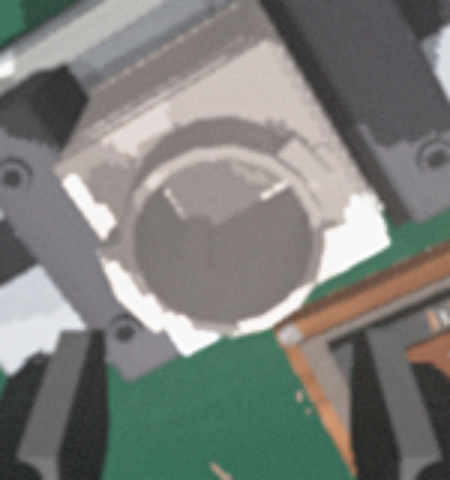

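The cell dropped through the mouth, and the top view now lists only two cells. Next is the one at (0.435, −0.336).

Request:
send_rows(
  steps=[-0.012, -0.06, 0, 0, 0, 0, 0.045, -0.025, -0.12, 0, 0, 0, 0, 0.045, -0.038, -0.18, 0, 0, 0, 0, 0.045, -0.05, -0.24, 0.01, 0, 0, 0, 0.045, -0.063, -0.3, 0.02, 0, 0, 0, 0.045, -0.076, -0.36, 0.03, 0, 0, 0, 0.045, -0.088, -0.42, 0.04, 0, 0, 0, 0.045, -0.101, -0.475, 0.051, 0, 0, 0, 0.045],
)

```text
time: 41.58
ee_pos: [0.4342, -0.3366, 0.1203]
tool_rot: [[-0.866, 0.5, -0.0], [0.5, 0.866, 0.0], [0.0, -0.0, -1.0]]
ft_force: [1.4, -0.4, 0.5]
gripper_width: 0.0449
```

Request:
send_rows(
  steps=[0, 0, 0, 0, 0, 0, 0.045, 0, 0, 0, 0, 0, 0, 0.045],
)

```text
time: 41.82
ee_pos: [0.4353, -0.3343, 0.1204]
tool_rot: [[-0.866, 0.5, -0.001], [0.5, 0.866, 0.001], [0.001, 0.0, -1.0]]
ft_force: [0.8, 0.4, -0.5]
gripper_width: 0.045
```

Run:
```python
from h import *
o=st(); print(o['qpos']); p,P,E=cam('wrist'); save(p,'w13.png',1); cells(); circ(P,.005,.012,(.435,-.336),.025)
x=cv2.minEnclosingCircle
q=P[(P[...,2]>.005)&(P[...,2]<.012)&(np.hypot(P[...,0]-.435,P[...,1]+.336)<.025)]; c=x((q[:,:2]*1000).astype(np.float32))[0]
plan((c[0]/1000,c[1]/1000,-.0035,60))
```

```text
t 41.825 pos [ 0.4353 -0.3343  0.1204] F [ 0.7849  0.4373 -0.4633] w 0.045047876253186486
[[-0.8658  0.5003 -0.0011]
 [ 0.5003  0.8658  0.0008]
 [ 0.0014  0.0002 -1.    ]]
[ 0.0722  0.2769  0.581   1.8206 -0.1696  1.095   1.7609]
cells [([0.4358, -0.3323, 0.0003], 0.79)]
n 605 circle 434.2782287597656 -334.5583801269531 12.30178165435791 med [ 0.4334 -0.3342  0.0083]
(0.4342782287597656, -0.3345583801269531, -0.0035, 60) -> [0.0011, -0.002, 0.1243] [0.001, -0.0, 0.002]
```

Request:
send_rows(
  steps=[0.001, -0.001, 0.05, 0, 0, 0, 0.045, 0.001, -0.001, 0.09, 0, 0, 0, 0.045, 0.001, -0.001, 0.112, 0, 0, 0, 0.045, 0.001, -0.001, 0.12, 0, 0, 0, 0.045, 0.001, -0.001, 0.1235, 0, 0, 0, 0.045, 0.001, -0.001, 0.1235, 0, 0, 0, 0.045],
)

```text
time: 42.68
ee_pos: [0.4348, -0.3353, -0.0017]
tool_rot: [[-0.866, 0.5, 0.001], [0.5, 0.866, -0.0], [-0.001, 0.0, -1.0]]
ft_force: [-0.3, -0.7, 0.2]
gripper_width: 0.0449
```

Request:
send_rows(
  steps=[0, 0, 0, 0, 0, 0, 0.018, 0, 0, 0, 0, 0, 0, 0.018, 0, 0, 0, 0, 0, 0, 0.018, 0, 0, 0, 0, 0, 0, 0.018],
  grip_force=40,
)

```text
time: 43.18
ee_pos: [0.4347, -0.3355, -0.0014]
tool_rot: [[-0.866, 0.5, 0.001], [0.5, 0.866, -0.0], [-0.001, 0.001, -1.0]]
ft_force: [-1.7, 1.0, 6.1]
gripper_width: 0.0213
```

Request:
send_rows(
  steps=[0, 0, -0.05, 0, 0, 0, 0.018, 0, 0, -0.11, 0, 0, 0, 0.018, 0, 0, -0.177, 0, 0, 0, 0.018, 0, 0, -0.177, 0, 0, 0, 0.018, 0, 0, -0.177, 0, 0, 0, 0.018],
)

```text
time: 43.8
ee_pos: [0.4342, -0.3351, 0.1748]
tool_rot: [[-0.866, 0.5, 0.001], [0.5, 0.866, 0.0], [-0.001, 0.001, -1.0]]
ft_force: [0.4, 0.1, -0.5]
gripper_width: 0.0213
```

Run:
```python
from h import *
plan((.586,.1274,.175,60))
```

```text
(0.586, 0.1274, 0.175, 60) -> [0.0998, 0.4765, 0.0] [0.001, 0.001, -0.0]
```

Request:
send_rows(
  steps=[0.0125, 0.06, 0, 0, 0, 0, 0.018, 0.025, 0.12, 0, 0, 0, 0, 0.018, 0.038, 0.18, 0, 0, 0, 0, 0.018, 0.05, 0.24, 0, 0, 0, 0, 0.018, 0.063, 0.3, 0, 0, 0, 0, 0.018, 0.075, 0.36, 0, 0, 0, 0, 0.018, 0.088, 0.42, 0, 0, 0, 0, 0.018, 0.1, 0.4765, 0, 0, 0, 0, 0.018],
)

```text
time: 44.8
ee_pos: [0.5852, 0.1294, 0.1726]
tool_rot: [[-0.866, 0.5, -0.003], [0.5, 0.866, -0.001], [0.002, -0.002, -1.0]]
ft_force: [0.9, -0.2, -0.7]
gripper_width: 0.0216
```

Request:
send_rows(
  steps=[0, 0, 0, 0, 0, 0, 0.018, 0, 0, 0, 0, 0, 0, 0.018, 0, 0, 0, 0, 0, 0, 0.018],
)

```text
time: 45.18
ee_pos: [0.5855, 0.1257, 0.1739]
tool_rot: [[-0.865, 0.502, -0.001], [0.502, 0.865, -0.001], [0.001, -0.001, -1.0]]
ft_force: [-0.3, -0.2, 0.1]
gripper_width: 0.0213
```

```bash
cat >> h.py <<'E'
def held():
    M=T(); p,P,E=cam('wrist'); Q=((P-M[:3,3])@M[:3,:3])*1000
    m=(np.hypot(Q[...,0],Q[...,1])<13)&(np.abs(Q[...,1])<10.5)&(Q[...,2]>-25)&(Q[...,2]<5); q=Q[m]; print('held pts',len(q)); 
    if len(q): print(np.median(q,0),q.min(0),q.max(0))
E
python3 - <<'E'
from h import *
st(); held(); cells(); cam('top'); cells('top')
E
```

```text
t 45.175 pos [0.5855 0.1257 0.1739] F [-0.3425 -0.2333  0.064 ] w 0.021341873298912295
[[-0.8648  0.502  -0.001 ]
 [ 0.502   0.8648 -0.0007]
 [ 0.0005 -0.0011 -1.    ]]
held pts 1739
[ 3.1253  0.0665 -9.492 ] [-11.2665 -10.4403 -24.1308] [12.939  10.4999 -1.5898]
cells [([0.5853, 0.1279, 0.174], 0.63)]
cells [([0.6256, -0.333, -0.0035], 0.53)]
```

Held and centred. I'll drop it, then fly to the last cell.

Request:
send_rows(
  steps=[0, 0, 0.025, 0, 0, 0, 0.018, 0, 0, 0.045, 0, 0, 0, 0.018, 0, 0, 0.052, 0, 0, 0, 0.018, 0, 0, 0.052, 0, 0, 0, 0.018, 0, 0, 0.052, 0, 0, 0, 0.018],
)

```text
time: 46.0
ee_pos: [0.5864, 0.1274, 0.1236]
tool_rot: [[-0.866, 0.5, 0.001], [0.5, 0.866, 0.001], [-0.001, 0.001, -1.0]]
ft_force: [0.1, -0.2, -0.4]
gripper_width: 0.0208
```

Request:
send_rows(
  steps=[0, 0, 0, 0, 0, 0, 0.04, 0, 0, 0, 0, 0, 0, 0.04, 0, 0, 0, 0, 0, 0, 0.04, 0, 0, -0.03, 0, 0, 0, 0.04, 0, 0, -0.05, 0, 0, 0, 0.04, 0, 0, -0.05, 0, 0, 0, 0.04],
)

```text
time: 46.75
ee_pos: [0.5867, 0.1276, 0.1742]
tool_rot: [[-0.866, 0.5, 0.003], [0.5, 0.866, 0.001], [-0.002, 0.002, -1.0]]
ft_force: [0.7, -0.3, 0.3]
gripper_width: 0.0399
```

Run:
```python
from h import *
st(); held(); cells(); cam('scene'); cells('scene')
plan((.627,-.333,.12,20))
```

```text
t 46.75 pos [0.5867 0.1276 0.1742] F [ 0.6614 -0.3455  0.2982] w 0.039899010767057826
[[-0.8659  0.5003  0.0028]
 [ 0.5003  0.8659  0.0011]
 [-0.0019  0.0024 -1.    ]]
held pts 0
cells [([0.5867, 0.1291, 0.032], 0.47)]
cells [([0.627, -0.3363, -0.0007], 0.53)]
(0.627, -0.333, 0.12, 20) -> [-0.2664, -0.3777, 0.0516] [-0.002, -0.001, 0.698]
```

Request:
send_rows(
  steps=[-0.033, -0.047, 0, 0, 0, 0.09, 0.045, -0.067, -0.095, 0, 0, 0, 0.18, 0.045, -0.1, -0.142, 0, 0, 0, 0.27, 0.045, -0.133, -0.19, 0, 0, 0, 0.36, 0.045, -0.167, -0.237, 0, 0, 0, 0.45, 0.045, -0.2, -0.284, 0, 0, 0, 0.54, 0.045, -0.233, -0.331, 0, 0, 0, 0.62, 0.045, -0.266, -0.378, 0.03, 0, 0, 0.698, 0.045],
)

```text
time: 47.95
ee_pos: [0.6279, -0.3334, 0.1446]
tool_rot: [[-0.34, 0.94, 0.003], [0.94, 0.34, -0.001], [-0.002, 0.002, -1.0]]
ft_force: [-0.3, 0.1, 0.8]
gripper_width: 0.0448
```

Request:
send_rows(
  steps=[0, 0, 0.02, 0, 0, 0, 0.045, 0, 0, 0.02, 0, 0, 0, 0.045, 0, 0, 0.02, 0, 0, 0, 0.045],
)

```text
time: 48.32
ee_pos: [0.6279, -0.3293, 0.1243]
tool_rot: [[-0.344, 0.939, 0.001], [0.939, 0.344, 0.001], [0.0, 0.001, -1.0]]
ft_force: [0.2, -1.1, 1.3]
gripper_width: 0.0451
```

Run:
```python
from h import *
o=st(); print(o['qpos']); p,P,E=cam('wrist'); save(p,'w14.png',1); cells(); circ(P,.005,.012,(.627,-.334),.025)
q=P[(P[...,2]>.005)&(P[...,2]<.012)&(np.hypot(P[...,0]-.627,P[...,1]+.334)<.025)]; c=cv2.minEnclosingCircle((q[:,:2]*1000).astype(np.float32))[0]
plan((c[0]/1000,c[1]/1000,-.0035,20))
```

```text
t 48.325 pos [ 0.6279 -0.3293  0.1243] F [ 0.1834 -1.0628  1.2866] w 0.04513087255427114
[[-0.3442  0.9389  0.0009]
 [ 0.9389  0.3442  0.0007]
 [ 0.0003  0.0011 -1.    ]]
[ 0.0624  0.6289  0.5437  1.3548 -0.328   1.2464  0.9763]
cells [([0.624, -0.333, -0.0008], 0.64)]
n 584 circle 625.9585571289062 -332.4986877441406 12.162635803222656 med [ 0.6257 -0.3319  0.0082]
(0.6259585571289062, -0.3324986877441406, -0.0035, 20) -> [-0.0018, -0.0031, 0.1285] [0.002, 0.001, 0.002]
```

View pics/w14.png

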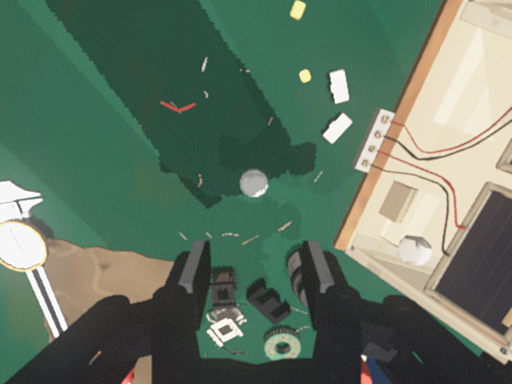

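The cell is at (254,183). The black knob at (300,270) and the panel corner at (345,245) are 65 mm or more away, clear of the gripper. Picking it.

Request:
send_rows(
  steps=[0, -0.0015, 0.05, 0, 0, 0, 0.045, 0, -0.0015, 0.09, 0, 0, 0, 0.045, 0, -0.0015, 0.112, 0, 0, 0, 0.045, 0, -0.0015, 0.122, 0, 0, 0, 0.045, 0, -0.0015, 0.1265, 0, 0, 0, 0.045, 0, -0.0015, 0.1265, 0, 0, 0, 0.045],
)

```text
time: 49.18
ee_pos: [0.6261, -0.3318, -0.0018]
tool_rot: [[-0.342, 0.94, 0.001], [0.94, 0.342, -0.0], [-0.001, 0.001, -1.0]]
ft_force: [0.7, -0.5, 0.3]
gripper_width: 0.045
```

Request:
send_rows(
  steps=[0, 0, 0, 0, 0, 0, 0.018, 0, 0, 0, 0, 0, 0, 0.018, 0, 0, 0, 0, 0, 0, 0.018, 0, 0, 0, 0, 0, 0, 0.018],
  grip_force=40,
)

```text
time: 49.68
ee_pos: [0.6261, -0.3318, -0.0016]
tool_rot: [[-0.342, 0.94, 0.002], [0.94, 0.342, -0.001], [-0.001, 0.001, -1.0]]
ft_force: [-0.8, 0.5, 6.1]
gripper_width: 0.0216
```

Request:
send_rows(
  steps=[0, 0, -0.05, 0, 0, 0, 0.018, 0, 0, -0.11, 0, 0, 0, 0.018, 0, 0, -0.177, 0, 0, 0, 0.018, 0, 0, -0.177, 0, 0, 0, 0.018, 0, 0, -0.177, 0, 0, 0, 0.018],
)

```text
time: 50.3
ee_pos: [0.6256, -0.3314, 0.1743]
tool_rot: [[-0.342, 0.94, 0.001], [0.94, 0.342, 0.0], [-0.0, 0.001, -1.0]]
ft_force: [-0.7, 0.6, -1.2]
gripper_width: 0.0217
```

Run:
```python
from h import *
held(); plan((.586,.1274,.175,20))
```

```text
held pts 1808
[ 1.8429 -0.1141 -9.6418] [-12.9164 -10.4517 -24.9986] [11.6239  9.9734 -1.6326]
(0.586, 0.1274, 0.175, 20) -> [0.4442, 0.12, -0.0015] [-0.001, -0.001, 0.0]
```

Request:
send_rows(
  steps=[0.056, 0.015, 0, 0, 0, 0, 0.018, 0.112, 0.03, 0, 0, 0, 0, 0.018, 0.168, 0.045, 0, 0, 0, 0, 0.018, 0.224, 0.06, 0, 0, 0, 0, 0.018, 0.28, 0.076, 0, 0, 0, 0, 0.018, 0.336, 0.091, 0, 0, 0, 0, 0.018, 0.392, 0.106, 0, 0, 0, 0, 0.018, 0.4442, 0.12, -0.001, 0, 0, 0, 0.018],
)

```text
time: 51.35
ee_pos: [0.585, 0.1291, 0.1734]
tool_rot: [[-0.343, 0.939, -0.003], [0.939, 0.343, -0.001], [0.0, -0.003, -1.0]]
ft_force: [0.6, -0.5, 0.3]
gripper_width: 0.0217
```

Request:
send_rows(
  steps=[0, 0, 0, 0, 0, 0, 0.018, 0, 0, 0, 0, 0, 0, 0.018, 0, 0, 0.03, 0, 0, 0, 0.018, 0, 0, 0.045, 0, 0, 0, 0.018, 0, 0, 0.05, 0, 0, 0, 0.018, 0, 0, 0.05, 0, 0, 0, 0.018],
)

```text
time: 52.1
ee_pos: [0.5865, 0.1265, 0.1253]
tool_rot: [[-0.341, 0.94, -0.0], [0.94, 0.341, -0.0], [-0.0, -0.0, -1.0]]
ft_force: [0.9, 0.6, 0.1]
gripper_width: 0.0216
```

Request:
send_rows(
  steps=[0, 0, 0, 0, 0, 0, 0.04, 0, 0, 0, 0, 0, 0, 0.04, 0, 0, 0, 0, 0, 0, 0.04, 0, 0, -0.03, 0, 0, 0, 0.04, 0, 0, -0.05, 0, 0, 0, 0.04, 0, 0, -0.05, 0, 0, 0, 0.04],
)

```text
time: 52.85
ee_pos: [0.5873, 0.1272, 0.1768]
tool_rot: [[-0.342, 0.94, 0.003], [0.94, 0.342, 0.001], [0.0, 0.003, -1.0]]
ft_force: [-0.5, -0.0, -0.2]
gripper_width: 0.0402
```

Run:
```python
from h import *
st(); held(); p,P,E=cam('wrist'); save(p[130:290,180:330],'w15.png',3); cells()
for n in ('top','scene'): cam(n); cells(n)
plan((.4303,.0597,.15,91.1))
```

```text
t 52.85 pos [0.5873 0.1272 0.1768] F [-0.4625 -0.0399 -0.2381] w 0.040203149320603655
[[-0.3419  0.9397  0.0028]
 [ 0.9397  0.3419  0.0013]
 [ 0.0002  0.0031 -1.    ]]
held pts 0
cells [([0.5842, 0.1228, 0.0394], 0.7)]
cells [([0.3754, 0.2426, 0.0019], 0.67)]
cells []
(0.4303, 0.0597, 0.15, 91.1) -> [-0.0099, -0.1693, 0.0246] [-0.001, -0.001, -1.241]
```

View pics/w15.png

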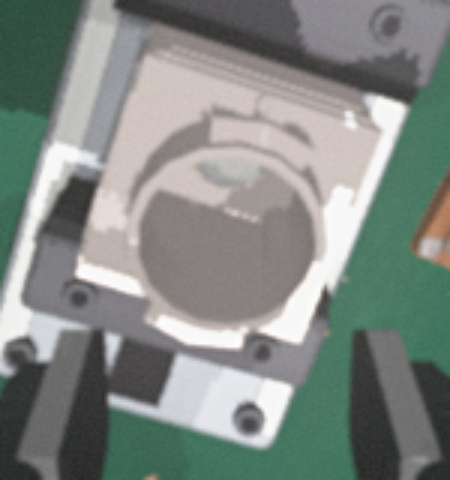

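All three cells are in: one shows at (230,170) in the jar, and the top view's detection at (0.375, 0.243) is the marker pen. Back to the cap.

Request:
send_rows(
  steps=[-0.003, -0.05, 0, 0, 0, -0.18, 0.085, -0.006, -0.11, 0, 0, 0, -0.36, 0.085, -0.01, -0.169, 0.01, 0, 0, -0.54, 0.085, -0.01, -0.169, 0.025, 0, 0, -0.72, 0.085, -0.01, -0.169, 0.025, 0, 0, -0.9, 0.085, -0.01, -0.169, 0.025, 0, 0, -1.08, 0.085, -0.01, -0.169, 0.025, 0, 0, -1.241, 0.085, -0.01, -0.169, 0.025, 0, 0, -1.241, 0.085],
)

```text
time: 54.2
ee_pos: [0.4309, 0.0597, 0.15]
tool_rot: [[-1.0, -0.018, -0.0], [-0.018, 1.0, 0.0], [0.0, 0.0, -1.0]]
ft_force: [-0.3, 0.3, -0.6]
gripper_width: 0.0848
```

Request:
send_rows(
  steps=[0, 0, 0, 0, 0, 0, 0.085, 0, 0, 0, 0, 0, 0, 0.085],
)

```text
time: 54.45
ee_pos: [0.431, 0.0598, 0.1501]
tool_rot: [[-1.0, -0.017, -0.0], [-0.017, 1.0, 0.0], [0.0, 0.0, -1.0]]
ft_force: [0.3, -0.2, -0.1]
gripper_width: 0.0849
```

Run:
```python
from h import *
st(); p,P,E=cam('wrist'); circ(P,.024,.036,(.4303,.0597),.038); plan((.4303,.0597,-.002,91.1))
```

```text
t 54.45 pos [0.431  0.0598 0.1501] F [ 0.2896 -0.2131 -0.1155] w 0.08490727203217083
[[-0.9999 -0.0171 -0.0001]
 [-0.0171  0.9999  0.    ]
 [ 0.0001  0.     -1.    ]]
n 4339 circle 429.71258544921875 59.838687896728516 33.33402633666992 med [0.4279 0.0598 0.0308]
(0.4303, 0.0597, -0.002, 91.1) -> [0.0007, -0.0001, 0.1521] [0.0, -0.0, -0.002]
```

Request:
send_rows(
  steps=[0.001, 0, 0.05, 0, 0, 0, 0.085, 0.001, 0, 0.1, 0, 0, 0, 0.085, 0.001, 0, 0.14, 0, 0, 0, 0.085, 0.001, 0, 0.151, 0, 0, 0, 0.085, 0.001, 0, 0.151, 0, 0, 0, 0.085],
)

```text
time: 55.12
ee_pos: [0.4301, 0.0597, -0.0005]
tool_rot: [[-1.0, -0.019, -0.0], [-0.019, 1.0, -0.0], [0.0, -0.0, -1.0]]
ft_force: [0.8, 0.6, 0.5]
gripper_width: 0.0854
```

Request:
send_rows(
  steps=[0, 0, 0, 0, 0, 0, 0.055, 0, 0, 0, 0, 0, 0, 0.055, 0, 0, 0, 0, 0, 0, 0.055, 0, 0, 0, 0, 0, 0, 0.055, 0, 0, 0, 0, 0, 0, 0.055],
  grip_force=110,
)

```text
time: 55.75
ee_pos: [0.4312, 0.0602, 0.0017]
tool_rot: [[-1.0, -0.019, 0.002], [-0.019, 1.0, 0.002], [-0.002, 0.002, -1.0]]
ft_force: [-9.8, -1.9, 27.3]
gripper_width: 0.0637
```

Request:
send_rows(
  steps=[0, 0, -0.05, 0, 0, 0, 0.055, 0, 0, -0.11, 0, 0, 0, 0.055, 0, 0, -0.17, 0, 0, 0, 0.055, 0, 0, -0.19, 0, 0, 0, 0.055, 0, 0, -0.19, 0, 0, 0, 0.055],
)

```text
time: 56.38
ee_pos: [0.4311, 0.06, 0.1916]
tool_rot: [[-1.0, -0.019, 0.005], [-0.019, 1.0, 0.003], [-0.005, 0.003, -1.0]]
ft_force: [-0.1, 0.5, -1.7]
gripper_width: 0.0633
```

Run:
```python
from h import *
st(); M=T(); p,P,E=cam('wrist'); circ(P,M[2,3]+.02,M[2,3]+.042,M[:2,3],.036); plan((.586,.1272,.188,91.1))
```

```text
t 56.375 pos [0.4311 0.06   0.1916] F [-0.1338  0.5216 -1.7201] w 0.06334065435418994
[[-0.9998 -0.0189  0.0046]
 [-0.0189  0.9998  0.0027]
 [-0.0047  0.0026 -1.    ]]
n 17324 circle 427.9778137207031 59.953487396240234 35.13313674926758 med [0.4248 0.0601 0.2203]
(0.586, 0.1272, 0.188, 91.1) -> [-0.157, 0.0644, 0.0023] [0.001, 0.002, -0.0]
```

Request:
send_rows(
  steps=[-0.05, 0.02, 0, 0, 0, 0, 0.055, -0.1, 0.04, 0, 0, 0, 0, 0.055, -0.157, 0.0644, 0, 0, 0, 0, 0.055, -0.157, 0.0644, 0, 0, 0, 0, 0.055, -0.157, 0.0644, 0.03, 0, 0, 0, 0.055, -0.157, 0.0644, 0.06, 0, 0, 0, 0.055, -0.157, 0.0644, 0.068, 0, 0, 0, 0.055, -0.157, 0.0644, 0.068, 0, 0, 0, 0.055],
)

```text
time: 57.42
ee_pos: [0.5853, 0.1264, 0.121]
tool_rot: [[-1.0, -0.018, -0.0], [-0.018, 1.0, -0.0], [0.0, -0.0, -1.0]]
ft_force: [3.1, -1.1, -1.8]
gripper_width: 0.0631
```

Request:
send_rows(
  steps=[0, 0, 0.004, 0, 0, 0, 0.055, 0, 0, 0.008, 0, 0, 0, 0.055, 0, 0, 0.01, 0, 0, 0, 0.055, 0, 0, 0.01, 0, 0, 0, 0.055],
)

```text
time: 57.92
ee_pos: [0.5856, 0.1271, 0.1109]
tool_rot: [[-1.0, -0.019, -0.0], [-0.019, 1.0, -0.0], [0.0, -0.0, -1.0]]
ft_force: [2.0, -0.1, -1.1]
gripper_width: 0.0633
```

Request:
send_rows(
  steps=[0, 0, 0.002, 0, 0, 0, 0.055, 0, 0, 0.004, 0, 0, 0, 0.055, 0, 0, 0.006, 0, 0, 0, 0.055, 0, 0, 0.006, 0, 0, 0, 0.055],
)

```text
time: 58.42
ee_pos: [0.5859, 0.1272, 0.1065]
tool_rot: [[-1.0, -0.019, 0.0], [-0.019, 1.0, 0.001], [-0.0, 0.001, -1.0]]
ft_force: [-5.0, -2.3, 13.7]
gripper_width: 0.0633
```

Request:
send_rows(
  steps=[0, 0, 0.0015, 0, 0, 0, 0.055, 0, 0, 0.003, 0, 0, 0, 0.055, 0, 0, 0.003, 0, 0, 0, 0.055],
)

```text
time: 58.8
ee_pos: [0.5859, 0.1272, 0.1039]
tool_rot: [[-1.0, -0.019, 0.0], [-0.019, 1.0, 0.001], [-0.0, 0.001, -1.0]]
ft_force: [-6.1, -1.6, 17.2]
gripper_width: 0.0634
```

Request:
send_rows(
  steps=[0, 0, 0, 0, 0, 0.17, 0.055, 0, 0, 0, 0, 0, 0.34, 0.055, 0, 0, 0, 0, 0, 0.51, 0.055, 0, 0, 0, 0, 0, 0.68, 0.055, 0, 0, 0, 0, 0, 0.85, 0.055, 0, 0, 0, 0, 0, 1.02, 0.055, 0, 0, 0, 0, 0, 1.2, 0.055, 0, 0, 0, 0, 0, 1.2, 0.055],
)

```text
time: 59.8
ee_pos: [0.5877, 0.1272, 0.1046]
tool_rot: [[-0.377, 0.926, 0.004], [0.926, 0.377, 0.001], [-0.001, 0.004, -1.0]]
ft_force: [0.5, -0.8, 16.6]
gripper_width: 0.0632
```

Request:
send_rows(
  steps=[0, 0, 0, 0, 0, 0.13, 0.055, 0, 0, 0, 0, 0, 0.26, 0.055, 0, 0, 0, 0, 0, 0.37, 0.055, 0, 0, 0, 0, 0, 0.37, 0.055, 0, 0, 0, 0, 0, 0.37, 0.055],
)

```text
time: 60.42
ee_pos: [0.5878, 0.1269, 0.1046]
tool_rot: [[-0.019, 1.0, 0.005], [1.0, 0.019, 0.001], [0.001, 0.005, -1.0]]
ft_force: [0.7, -2.1, 16.9]
gripper_width: 0.0633
```

Run:
```python
from h import *
o=st(); print(o['ft_torque'])
```

```text
t 60.425 pos [0.5878 0.1269 0.1046] F [ 0.745  -2.1092 16.8624] w 0.06326856481155467
[[-0.0191  0.9998  0.0046]
 [ 0.9998  0.0191  0.0012]
 [ 0.0011  0.0046 -1.    ]]
[-0.3724 -0.1196 -0.2338]
```

Request:
send_rows(
  steps=[0, 0, 0, 0, 0, 0.04, 0.055, 0, 0, 0, 0, 0, 0.08, 0.055, 0, 0, 0, 0, 0, 0.08, 0.055],
)

```text
time: 60.8
ee_pos: [0.5877, 0.1269, 0.1046]
tool_rot: [[0.061, 0.998, 0.004], [0.998, -0.061, 0.001], [0.001, 0.004, -1.0]]
ft_force: [0.3, -2.7, 17.1]
gripper_width: 0.0634
```

Run:
```python
from h import *
o=st(); print(o['ft_torque'])
```

```text
t 60.8 pos [0.5877 0.1269 0.1046] F [ 0.2866 -2.6567 17.0629] w 0.0633903225451821
[[ 0.0609  0.9981  0.0042]
 [ 0.9981 -0.0609  0.0011]
 [ 0.0013  0.0041 -1.    ]]
[-0.4178  0.1092  0.0271]
```

Request:
send_rows(
  steps=[0, 0, 0, 0, 0, 0.03, 0.055, 0, 0, 0, 0, 0, 0.06, 0.055, 0, 0, 0, 0, 0, 0.06, 0.055],
)

```text
time: 61.18
ee_pos: [0.5884, 0.127, 0.1047]
tool_rot: [[0.12, 0.993, 0.006], [0.993, -0.12, 0.001], [0.002, 0.006, -1.0]]
ft_force: [4.6, -1.6, 14.9]
gripper_width: 0.0632
```

Run:
```python
from h import *
o=st(); print(o['ft_torque']); p,P,E=cam('wrist'); save(p[120:384,100:420],'w16.png',2)
```

```text
t 61.175 pos [0.5884 0.127  0.1047] F [ 4.5768 -1.5532 14.8791] w 0.0632266971506514
[[ 0.1198  0.9928  0.0059]
 [ 0.9928 -0.1198  0.0009]
 [ 0.0016  0.0058 -1.    ]]
[-0.3781 -0.6878  0.4335]
```

View pics/w16.png

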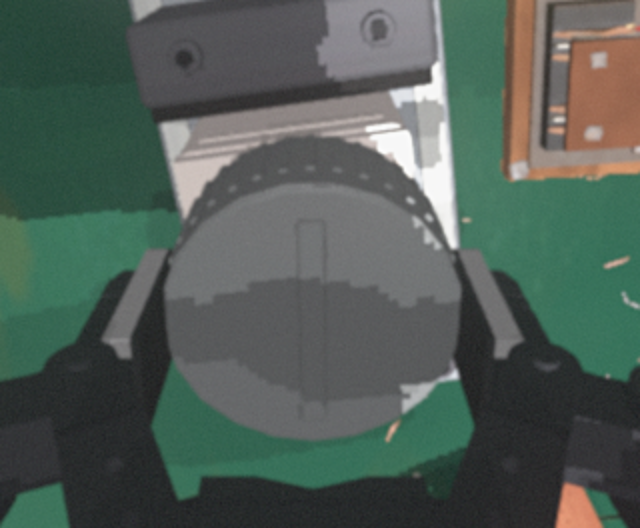

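The torque has risen to 0.43 N m, so the stop is reached. I'll let the cap rise, then do a gentle lift test.

Request:
send_rows(
  steps=[0, 0, -0.003, 0, 0, 0, 0.055, 0, 0, -0.006, 0, 0, 0, 0.055, 0, 0, -0.008, 0, 0, 0, 0.055, 0, 0, -0.008, 0, 0, 0, 0.055],
)

```text
time: 61.72
ee_pos: [0.5881, 0.1269, 0.1105]
tool_rot: [[0.119, 0.993, 0.005], [0.993, -0.119, -0.001], [-0.0, 0.006, -1.0]]
ft_force: [12.4, -1.5, -6.8]
gripper_width: 0.0632
```

Request:
send_rows(
  steps=[0, 0, -0.002, 0, 0, 0, 0.055, 0, 0, -0.002, 0, 0, 0, 0.055],
)

```text
time: 61.98
ee_pos: [0.5878, 0.1267, 0.1113]
tool_rot: [[0.119, 0.993, 0.005], [0.993, -0.119, -0.002], [-0.001, 0.005, -1.0]]
ft_force: [18.1, -1.4, -21.5]
gripper_width: 0.0628
```

It holds against a 21 N upward pull, so it is locked. I'll relax, release, rise and check.

Request:
send_rows(
  steps=[0, 0, 0.002, 0, 0, 0, 0.055, 0, 0, 0.003, 0, 0, 0, 0.055, 0, 0, 0.003, 0, 0, 0, 0.085, 0, 0, 0.003, 0, 0, 0, 0.085, 0, 0, 0.003, 0, 0, 0, 0.085, 0, 0, -0.04, 0, 0, 0, 0.085, 0, 0, -0.09, 0, 0, 0, 0.085, 0, 0, -0.12, 0, 0, 0, 0.085],
)

```text
time: 62.98
ee_pos: [0.5861, 0.1271, 0.2345]
tool_rot: [[0.12, 0.993, 0.002], [0.993, -0.12, 0.001], [0.001, 0.002, -1.0]]
ft_force: [1.3, 0.3, -0.2]
gripper_width: 0.0849
```

Request:
send_rows(
  steps=[-0.05, -0.04, 0, 0, 0, 0, 0.085, -0.1, -0.08, 0, 0, 0, 0, 0.085, -0.15, -0.1, 0, 0, 0, 0, 0.085, -0.15, -0.1, 0, 0, 0, 0, 0.085, -0.15, -0.1, 0, 0, 0, 0, 0.085],
)

```text
time: 63.6
ee_pos: [0.4685, -0.0092, 0.2323]
tool_rot: [[0.119, 0.993, 0.0], [0.993, -0.119, 0.001], [0.001, 0.0, -1.0]]
ft_force: [-0.3, -0.1, 0.8]
gripper_width: 0.0852
```

Run:
```python
from h import *
st(); p,P,E=cam('top'); cells('top')
q=circ(P,.128,.145,(.587,.127),.04)
j=P[(P[...,0]>.53)&(P[...,0]<.64)&(P[...,1]>.04)&(P[...,1]<.21)&(P[...,2]>.062)&(P[...,2]<.07)]; ys=j[:,1]; print('jaw outer',ys.min(),ys.max())
print([(np.round(x['at'],3).tolist(),round(x['confidence'],2)) for x in eyes.mark_of('top','vise_jaw_l')[:3]])
s,S,_=cam('scene'); cells('scene')
circ(S,.128,.145,(.587,.127),.04)
a=cv2.resize(p[120:260,60:380],None,fx=2.4,fy=2.4); b=cv2.resize(p[140:195,190:270],None,fx=4.3,fy=4.3); c=cv2.resize(s[130:225,190:300],None,fx=2.5,fy=2.5)
H=np.zeros((600,768,3),np.uint8); H[:336,:768]=a; H[340:340+b.shape[0],:b.shape[1]]=b; H[340:340+c.shape[0],400:400+c.shape[1]]=c; save(H,'fin.png',1)
```

```text
t 63.6 pos [ 0.4685 -0.0092  0.2323] F [-0.2736 -0.0582  0.7857] w 0.08519375381496062
[[ 0.1194  0.9928  0.0003]
 [ 0.9928 -0.1194  0.0014]
 [ 0.0015  0.0002 -1.    ]]
cells [([0.5839, 0.1559, 0.0436], 0.53)]
n 361 circle 586.9495239257812 129.9663848876953 33.12794876098633 med [0.5844 0.1286 0.1404]
jaw outer 0.06760997987085873 0.19139208944067726
[([0.592, 0.095, 0.047], 0.68), ([0.582, 0.156, 0.045], 0.62)]
cells []
n 270 circle 587.2298583984375 126.35950469970703 35.09259796142578 med [0.5824 0.1208 0.139 ]
```

View pics/fin.png

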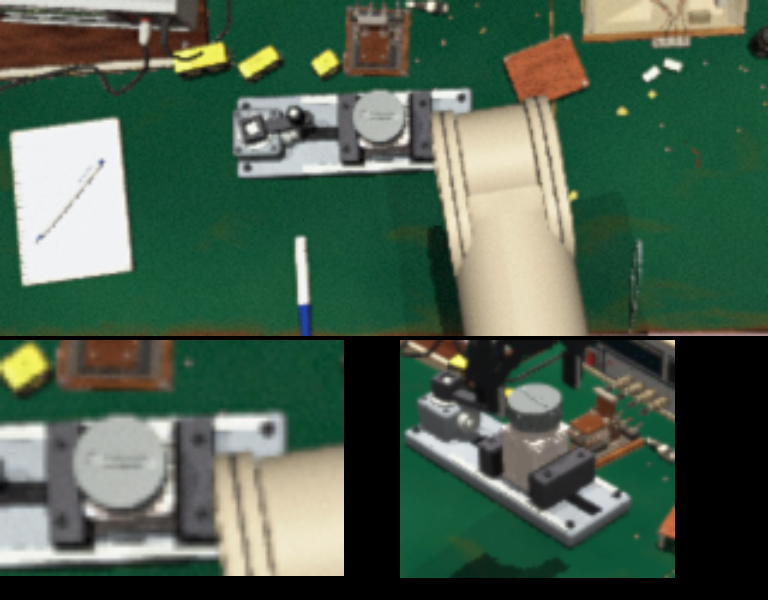

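The last picture shows the cap on the clamped jar at (380,117) with its ridge along the vise's y, which is the locked direction. The crank is on its drive end and no cells are left on the table. The bystanders are in place. Handing in.

```bash
python3 -c "
from rig import manip; print(manip.finish_job())"
```

```text
the job is handed in; nothing more can be done
None
```

The job is done and handed in at about 64 s: all three cells on the worktop are in the jar. The jar is closed, upright and clamped in the vise. I clamped it with the crank, opened the cap, dropped the cells in one by one, then put the cap back on and locked it.

**Last checks**
- **Clamping:** the jaw gap measured about 60 mm, so the jaws are squeezing the 62 mm jar. The force at the handle was too noisy to confirm the grip directly. I relied on the jaw gap and on winding about 2.6 turns, which I estimate is 1.4 rad past contact.
- **Cap:** it stopped at a torque of about 0.43 N m and held against a 21 N upward pull. Its ridge lies in the locked direction and its top is at about 139 mm. It turned about 6–8° further in the gripper than it had on opening; I took this as slip in the grip.
- **Cells:** neither fixed camera found any on the table at the end. The top view's one report was a false hit beside the jar, near the vise jaw.
- **Bystanders:** the transformers, tweezers and pen look unmoved in the last picture.

**What disagreed or went wrong:**
- **Fingertips:** they are not 22 mm ahead of the TCP as stated. They measured 5 to 18 mm behind it, depending on the opening.
- **First grasp:** because of that, it closed on top of the cap with about 11 N. I moved the jar properly on the second try.

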